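# Clear the offcuts and hold the scrap bin's lid

### The job

Pick up the tray of offcuts, tip all four offcuts off it into the open end of the scrap bin, and set the tray back down flat on the bench. Then raise the bin's sprung lid past the point where its springs take over, ease it back to just below that point (a few degrees on the falling side) and keep hold of it there, so that I can reach in with both hands and it drops shut once you let go: finish while still holding the lid still. Leave the paint tub, the bowl and the painted board where they are.

Things in the scene. Friction and masses are not known exactly. Their poses are not given: they have to be found in the camera images.
- bin: Plywood scrap bin screwed to the bench, 220 (x) by 400 (y) by 130 mm high, walls 9 mm, turned up to 12 degrees. Origin: centre of its underside; x from its front (lid handle, nearer the robot) to its back, y towards its open end, z up. The +y half is open at the top; the sprung lid covers the -y half, and the hollow runs on beneath it.
- bin_mouth (a point): Centre of the bin's open half, level with the rim, 130 mm above the bench. The opening is 202 mm along the bin's x and 178 mm along its y. Axes as the bin's.
- lid (a joint): Angle (rad) of the bin's sprung lid: 0 shut and level, growing as its front edge rises, stop at 1.25. Hinge springs carry most of its 0.6 kg. It balances at 0.75 (43 degrees): let go below that it falls shut, above it the springs lift it to the stop. Under 1 N at the handle moves it.
- lid_handle (a point): Middle of the lid's bow handle, where to take it: a round steel bar, 10 mm thick, 110 mm long, along the bin's y, on two legs at its ends, 43 mm clear ahead of the front edge of the lid (18 mm plywood, 220 mm deep, 196 mm wide), free all round, 140 mm above the bench when shut. Axes turn with the lid; shut, they are the bin's.
- lid_hinge (a point): Middle of the lid's hinge line on the bin's back rim, 131 mm above the bench, running along the bin's y. Shut, the handle's middle lies 270 mm ahead of it (-x) and 9 mm above it.
- tray_rail (a point): Middle of the tray's hand rail, where to take it: a square-edged wooden bar across the tray's middle along y, 14 mm thick, 22 mm high, 128 mm long, 88 mm above the bench, 71 mm above the tray's floor. Loose plywood tray, 170 (x) by 140 (y) mm, floor 6 mm, 300 g, open at its -x end, walls 38 mm high on the other sides. Axes: the tray's, x from open end to back, z up.
- tray_lip (a point): Middle of the tray's open end, on the upper face of its floor (85 mm ahead of the rail along -x, 82 mm below it). Offcuts slide off here once the tray is tipped by about 25 to 40 degrees.
- offcut_a_mid (a point): Centre of a wooden block, 42 by 30 by 24 mm, 20 g, lying on the tray at the start.
- offcut_b_mid (a point): Centre of a wooden block, 34 by 30 by 30 mm, 20 g, lying on the tray at the start.
- offcut_c_mid (a point): Centre of a wooden block, 44 by 26 by 18 mm, 14 g, lying on the tray at the start.
- offcut_d_mid (a point): Centre of a round dowel end, 32 mm in diameter and 26 mm high, 14 g, standing on the tray at the start.
- paint_tub: Closed paint tub with a lid, 114 mm in diameter and 95 mm high; origin at the centre of its underside. Leave it alone.
- bowl: Dark wooden bowl, 140 mm in diameter and 55 mm high; origin at the centre of its underside. Leave it alone.
- painted_board: White painted board lying flat to dry, 160 by 70 by 18 mm; origin at the centre of its underside. Leave it alone.
There are look-alikes about, which are no part of the job. Leave any red or turquoise look-alike of the part that bears offcut_a_mid alone.

How it is judged:
On the way, in this order (a step that is already met when the one before it is completed fails the run):
1. the tray is tipped over the open half of the bin (angle between tray_rail's own z axis and vertical above 0.35 rad and horizontal distance between tray_lip and bin_mouth below 0.15 m and height (world z) of tray_lip above 0.06 m), for 0.05 s.
2. all four offcuts are inside the bin (x of offcut_a_mid in the frame of bin between -0.101 and 0.101 m and y of offcut_a_mid in the frame of bin between -0.191 and 0.191 m and z of offcut_a_mid in the frame of bin between 0 and 0.105 m and x of offcut_b_mid in the frame of bin between -0.101 and 0.101 m and y of offcut_b_mid in the frame of bin between -0.191 and 0.191 m and z of offcut_b_mid in the frame of bin between 0 and 0.105 m and x of offcut_c_mid in the frame of bin between -0.101 and 0.101 m and y of offcut_c_mid in the frame of bin between -0.191 and 0.191 m and z of offcut_c_mid in the frame of bin between 0 and 0.105 m and x of offcut_d_mid in the frame of bin between -0.101 and 0.101 m and y of offcut_d_mid in the frame of bin between -0.191 and 0.191 m and z of offcut_d_mid in the frame of bin between 0 and 0.105 m), for 0.2 s.
3. the tray stands flat on the bench again (angle between tray_rail's own z axis and vertical below 0.1 rad and height (world z) of tray_rail below 0.096 m), for 0.2 s.
4. the lid is raised past its balance point (value of joint lid above 0.77 rad), for 0.1 s.
At the end, for the whole second after the job is handed in: The gripper's fingers hold the lid still between 0.55 and 0.735 rad, just below its balance point at 0.75 rad; all four offcuts are inside the bin (centres within its walls and at least 25 mm below the rim); the tray stands flat on the bench (within 0.1 rad, rail at most 96 mm above the bench) (all of step 2 and all of step 3 and value of joint lid between 0.55 and 0.735 rad and velocity of joint lid between -0.06 and 0.06 rad/s and contact force between the fingers and lid above 0.3 N); the arm keeps its last pose, push and grip.
It fails at once if the paint tub is pushed (over 20 mm) or tipped (distance of paint_tub from where it was at the start of the episode above 0.02 m or angle between paint_tub's own z axis and vertical above 0.3 rad).
It fails at once if the bowl is pushed (over 20 mm) or tipped (distance of bowl from where it was at the start of the episode above 0.02 m or angle between bowl's own z axis and vertical above 0.3 rad).
It fails at once if the painted board is pushed (over 20 mm) or tipped (distance of painted_board from where it was at the start of the episode above 0.02 m or angle between painted_board's own z axis and vertical above 0.3 rad).
It also fails if it takes over 62 s, if anything falls off the work surface, if the arm or the gripper's body presses on something with over 40 N, if the wrist force passes 120 N, or if a joint passes its speed limit or range.

### The arm

A 6-joint arm with a two-finger parallel gripper is mounted at the origin on the work surface. World frame = base frame: x ahead of the robot, y to its left, z up, the work surface at z = 0. Lengths are in m, angles in rad, forces in N, time in s.
With the tool pointing down it reaches from about 0.3 to 1 m from the base axis. Payload 5.1 kg.
Tool frame: the origin (TCP) lies midway between the tips of the shut fingers; the grasp point (between the pads) lies robot.grip_depth behind it (robot.grip_depth is the distance from the TCP to the grasp point, in m); z points along the fingers, y is the direction in which the jaws open and shut (so a half turn about z gives the same grasp; the last joint's range is limited). The gripper opens to 95 mm and grips with 3 to 60 N. Pads are 20 mm wide; open, the fingers measure 119 mm over their backs; the gripper's body (75 mm by 180 mm) begins 59 mm behind the grasp point.
Start: joints at [1.173, 0.124, 1.65, -0, 1.367, -0.083], TCP at [0.201, 0.618, 0.215] pointing down, gripper open.
Joint ranges: [-2.61, 2.61], [-1.02, 2.33], [0.03, 2.71], [-1.35, 4.49], [0.32, 2.68], [-2.91, 2.91]. Speed limits (rad/s): [2.57, 2.57, 3.14, 3.14, 3.14, 3.14].

### API

Orientations are given as a unit quaternion [x, y, z, w].
In Python, from workcell import robot gives the robot as it stands. The module is installed in compiled form; this text tells all that it offers.
- The arm moves only by the tool play_rows, never from a script. Its argument "moves" is a list of rows, each a list of 3 entries, a list of its own where there are three numbers: the turn, a rotation vector about the tool's x, y, z as a fraction of full scale, then the shift along the tool's x, y, z as a fraction of full scale, then the opening, from 0 (shut) to 1 (fully open). In form: [[[wx, wy, wz], [x, y, z], fingers], ...]. A call has 1 to 5 rows; each row shifts and turns the pose as measured when the row begins, along the tool's axes as they then stand; what a row does not reach is not made up. Full scale, the value 1, is 25 mm for a shift and 0.08 rad for a turn. A row lasts 1/12 s, in which the tool goes at most 41.7 mm and 7.16 degrees, less where a joint would pass 70% of its speed; a pose out of reach is approached as far as the arm can. A call with a number of a shift or a turn outside -1 to 1 is refused whole. A call with a gripper value outside its range is refused whole. The fingers move at their own pace and stop on an object; "force" is the grip in N (left out, the last holds). Time passes only in rows, so rows that do not move let the fingers close. It gives the time, the measured TCP pose, the force and the opening at its end, in the units of the state.
- robot.sense(): the state, without advancing time (a new reading comes with each control period).
- robot.snapshot(name): name is "scene" or "side" or "wrist"; returns the picture (420x560x3 uint8, red, green, blue); there is no depth.
- robot.get_calibration(name): a dict with "fx", "fy", "cx", "cy" (pixels), "origin" and "rotation" of the camera in the world. Camera axes: x right, y up, looking along -z (the intrinsics and any distortion apply to the point x, -y, -z); pixel columns grow to the right and rows downward; lengths in m; the calibration is good to about 2 mm. A picture is of the moment at which its call begins: read the wrist's pose just before it. get_calibration takes no time and is no camera call; for the wrist camera it gives the pose at the moment of the call.
- robot.finish_job(): hands the job in, once; it reports no verdict.
The state is a dict: "clock": time; "joint_positions": joint angles; "joint_vel": joint speeds; "effort": joint torques, N m; "tcp_pos": TCP position; "tool_rot": TCP orientation; "ft_force": force on the tool from outside, world axes, zero at the start; "ft_torque": the same for the moment, N m; "finger_gap": finger opening in m.
Only numpy, scipy, OpenCV 4.12 (cv2) and the standard library are available. Lean on these libraries where they do the work, as an engineer would, in place of code of your own. Each camera call takes 0.05 s, during which the arm holds its last target.

## Working session

There is one attempt and no reset: what is moved stays moved. The work goes in short steps, Python scripts to look and compute and a tool call to move; the robot and the scene stay as the last step left them, time stands still between calls to the robot, and variables do not carry over. Pictures are saved under pics/ and viewed, and the job is handed in when it is done.

Besides the shell and the picture viewer there is one more tool, called after "Emit:" as a command line: name --argument value ..., lists and objects as JSON in quotes. play_rows: Moves the arm, as the interface text tells. Shift numbers are shares of 25 mm and turn numbers shares of 0.08 rad, none past 1 either way. Its arguments: {"type":"object","properties":{"moves":{"type":"array","items":{"type":"array"}},"force":{"type":"number"}},"required":["moves"]}

```bash
mkdir -p pics; cat > h.py <<'E'
import numpy as np, cv2
from workcell import robot
from scipy.spatial.transform import Rotation as R
def snap(n,f):
    c=robot.get_calibration(n); im=robot.snapshot(n); cv2.imwrite('pics/'+f,cv2.cvtColor(im,cv2.COLOR_RGB2BGR)); return im,c
def K(c):
    return np.array([[c['fx'],0,c['cx']],[0,c['fy'],c['cy']],[0,0,1.]])
def dist(c): 
    for k in c:
        if 'dist' in k: return np.array(c[k],float)
    return np.zeros(5)
def ray(c,u,v):
    p=cv2.undistortPoints(np.array([[[u,v]]],float),K(c),dist(c))[0,0]
    d=np.array(c['rotation']).reshape(3,3)@np.array([p[0],-p[1],-1]); return np.array(c['origin']),d
def onz(c,u,v,z):
    o,d=ray(c,u,v); return o+d*(z-o[2])/d[2]
def proj(c,P):
    P=np.atleast_2d(P).astype(float)
    q=(P-np.array(c['origin']))@np.array(c['rotation']).reshape(3,3); q=q*[1,-1,-1]
    return cv2.projectPoints(q,np.zeros(3),np.zeros(3),K(c),dist(c))[0][:,0]
E
python3 - <<'E'
from h import *
np.set_printoptions(precision=4,suppress=True)
print(robot.sense(), robot.grip_depth)
for n in ['scene','side','wrist']:
    im,c=snap(n,n+'0.png'); print(n,c)
E
```

```text
{'clock': 0.0, 'joint_positions': array([ 1.1734,  0.1245,  1.6517, -0.    ,  1.3675, -0.0826]), 'joint_vel': array([ 0.0013, -0.0009, -0.0005,  0.    , -0.0001,  0.    ]), 'effort': array([ -0.0011, -41.7623, -35.993 ,   0.0773,   0.0491,  -0.0002]), 'tcp_pos': array([0.201 , 0.6175, 0.2134]), 'tool_rot': array([ 0.1568,  0.9876, -0.001 , -0.0002]), 'ft_force': array([-0.5419,  0.3743,  0.4152]), 'ft_torque': array([ 0.0214,  0.0069, -0.0353]), 'finger_gap': 0.09500946115694536} 0.0188
scene {'fx': 435.6595822402543, 'fy': 435.6595822402543, 'cx': 280.4113024488867, 'cy': 210.69064677242693, 'origin': array([1.1196, 0.3085, 1.0546]), 'rotation': array([0.1523, 0.2624, 0.822 , 0.4819])}
side {'fx': 416.3820149621827, 'fy': 416.3820149621827, 'cx': 278.68733372129344, 'cy': 201.75777851336542, 'origin': array([-0.2003,  0.6648,  0.8992]), 'rotation': array([-0.1649,  0.4037,  0.8248, -0.36  ])}
wrist {'fx': 343.43031744587375, 'fy': 343.43031744587375, 'cx': 280.51497715879316, 'cy': 208.75911088348627, 'origin': array([0.1369, 0.6381, 0.3831]), 'rotation': array([-0.0987, -0.0712,  0.5832,  0.8032])}
```

```bash
sed -i "s/np.array(c\['rotation'\]).reshape(3,3)/R.from_quat(c['rotation']).as_matrix()/" h.py; cat h.py | grep quat
```

```text
d=R.from_quat(c['rotation']).as_matrix()@np.array([p[0],-p[1],-1]); return np.array(c['origin']),d
    q=(P-np.array(c['origin']))@R.from_quat(c['rotation']).as_matrix(); q=q*[1,-1,-1]
```

View pics/scene0.png

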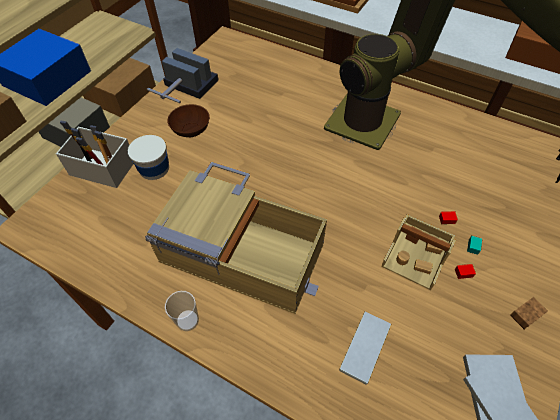

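View pics/side0.png

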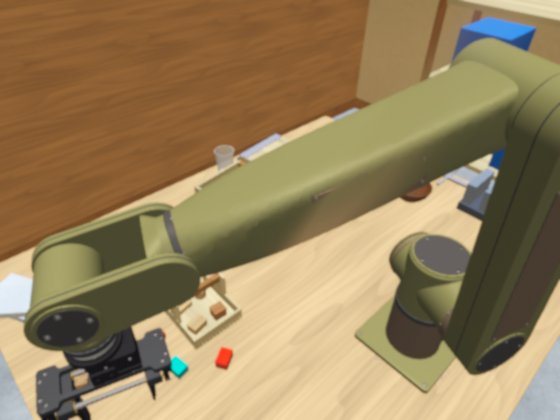

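View pics/wrist0.png

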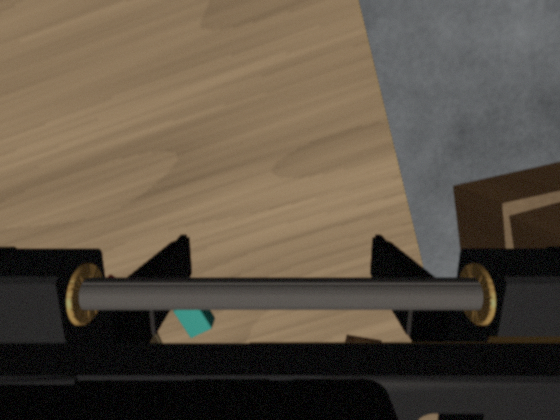

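The scene view shows the bin with its lid at (205,215) and mouth at (275,250). The tray is at (418,250), with red blocks at (448,217) and (465,271) and a turquoise one at (475,244) on the bench beside it. The tub is at (150,157), the bowl at (188,121) and the white board at (366,347). I'll enlarge the bin and tray next.

```bash
python3 - <<'E'
import cv2
im=cv2.imread('pics/scene0.png')
cv2.imwrite('pics/z1.png',cv2.resize(im[205:300,370:500],None,fx=6,fy=6,interpolation=cv2.INTER_CUBIC))
cv2.imwrite('pics/z2.png',cv2.resize(im[150:320,130:340],None,fx=3.5,fy=3.5,interpolation=cv2.INTER_CUBIC))
E
```

```text
(no output)
```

View pics/z1.png

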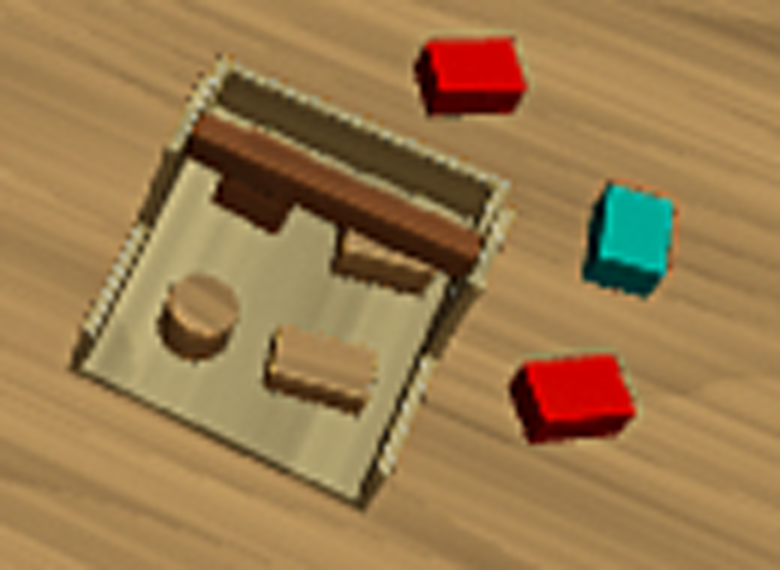

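View pics/z2.png

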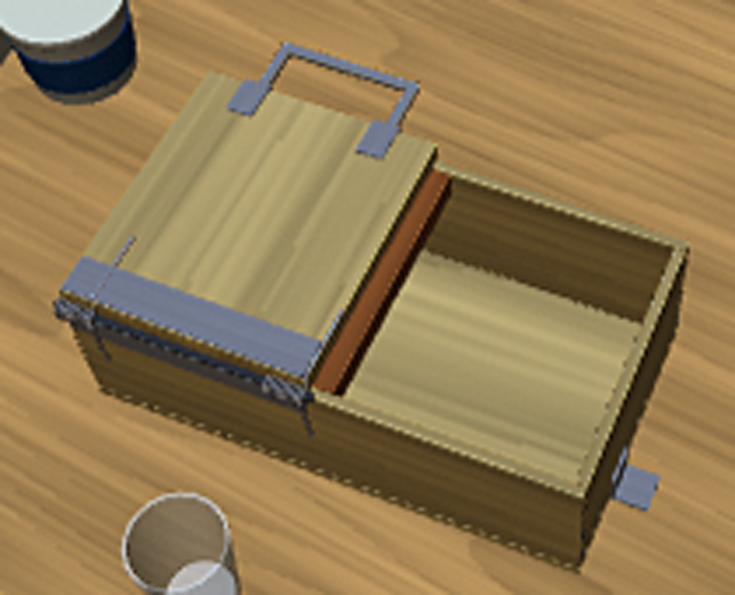

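```bash
cat > fit.py <<'E'
from h import *
from scipy.optimize import least_squares
np.set_printoptions(precision=4,suppress=True)
c=robot.get_calibration('scene')
def T(p,X): 
    X=np.array(X,float); a=p[2]; return np.c_[X[:,0]*np.cos(a)-X[:,1]*np.sin(a)+p[0],X[:,0]*np.sin(a)+X[:,1]*np.cos(a)+p[1],X[:,2]]
def fit(X,uv,p0):
    f=lambda p:(proj(c,T(p,X))-uv).ravel()
    r=least_squares(f,p0); print(r.x, 'res',f(r.x).reshape(-1,2).round(1).tolist()); return r.x
z1=lambda u,v:(370+u/6,205+v/6); z2=lambda u,v:(130+u/3.5,150+v/3.5)
# bin
X=[(-.11,.2,.13),(.11,.2,.13),(.11,.2,0),(.11,-.2,0)]; uv=np.array([z2(688,245),z2(582,492),z2(578,570),z2(103,390)])
g=[onz(c,*u,x[2])[:2] for u,x in zip(uv,X)]; print(g)
print('bin');
hX=[(.11-.27,-.1-.055+.0,.14),(.11-.27,-.1+.055,.14)]
bp=fit(X,uv,[g[0][0],g[0][1]-.2,0])
for u in [z2(290,47),z2(417,87)]:
    P=onz(c,*u,.143); d=P[:2]-bp[:2]; a=bp[2]; print('handle end',P, 'in bin',[d@[np.cos(a),np.sin(a)],d@[-np.sin(a),np.cos(a)]])
# tray
X=[(-.085,-.07,0),(-.085,.07,0),(-.007,-.064,.099),(-.007,.064,.099),(.007,-.064,.099),(.007,.064,.099)]
for sw in (0,):
  uvs=[z1(75,370),z1(365,508),z1(190,138),z1(465,262),z1(207,115),z1(482,240)]
  g=[onz(c,*u,x[2])[:2] for u,x in zip(uvs,X)];print(g)
  tp=fit(X,np.array(uvs),[g[2][0],g[2][1]+.06,np.pi])
for nm,u,v,z in [('tub',149,146,.095),('bowl',188,114,.055),('board1',366,313,.018),('b2',391,320,.018),('b3',341,373,.018),('b4',367,381,.018)]: print(nm,onz(c,u,v,z))
im=cv2.imread('pics/scene0.png')
def box(p,lo,hi,col):
    Q=proj(c,T(p,[(x,y,z) for x in (lo[0],hi[0]) for y in (lo[1],hi[1]) for z in (lo[2],hi[2])]))
    for i in range(8):
        for b in (1,2,4):
            if not i&b: cv2.line(im,tuple(int(round(q*16)) for q in Q[i]),tuple(int(round(q*16)) for q in Q[i|b]),col,1,cv2.LINE_AA,4)
box(bp,(-.11,-.2,0),(.11,.2,.13),(0,0,255)); box(tp,(-.085,-.07,0),(.085,.07,.038),(255,0,0)); box(tp,(-.007,-.064,.077),(.007,.064,.099),(0,255,0))
cv2.imwrite('pics/ov.png',cv2.resize(im[140:330,130:500],None,fx=2.1,fy=2.1))
E
python3 fit.py
```

```text
[array([0.5172, 0.1035]), array([0.7281, 0.1281]), array([0.7287, 0.1292]), array([ 0.7797, -0.2656])]
bin
[ 0.6457 -0.0825  0.1237] res [[0.5, -1.7], [0.1, 1.0], [-0.2, 0.5], [-0.5, -0.3]]
handle end [ 0.5085 -0.2522  0.143 ] in bin [np.float64(-0.15706864511634366), np.float64(-0.15140570766748634)]
handle end [ 0.4945 -0.1424  0.143 ] in bin [np.float64(-0.1573585316482298), np.float64(-0.04071504390084451)]
[array([0.4965, 0.274 ]), array([0.4982, 0.4099]), array([0.4241, 0.2788]), array([0.4268, 0.4017]), array([0.409 , 0.2812]), array([0.4127, 0.4048])]
[0.4671 0.3406 6.2502] res [[15.0, -31.8], [14.2, -32.6], [-5.3, 9.3], [-3.0, 11.3], [-10.3, 17.2], [-7.7, 19.3]]
tub [ 0.5124 -0.4898  0.095 ]
bowl [ 0.3084 -0.5032  0.055 ]
board1 [0.6492 0.2869 0.018 ]
b2 [0.6359 0.348  0.018 ]
b3 [0.8123 0.2933 0.018 ]
b4 [0.7994 0.3525 0.018 ]
```

View pics/ov.png

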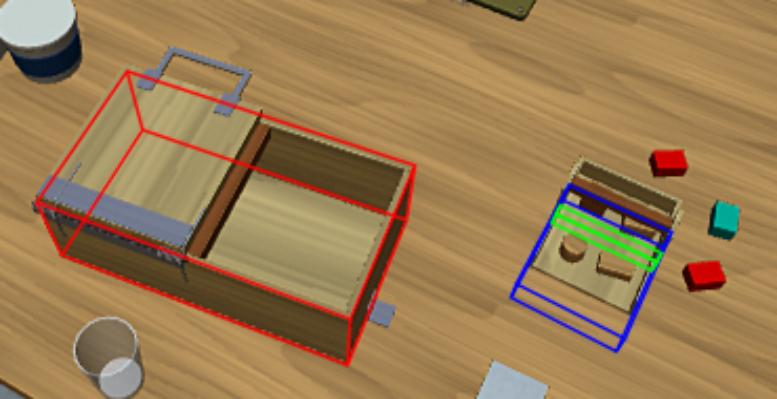

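```bash
sed -i 's/(-.085,-.07,0),(-.085,.07,0),(-.007,-.064,.099),(-.007,.064,.099),(.007,-.064,.099),(.007,.064,.099)\]/(-.085,.07,0),(-.085,-.07,0),(-.007,.064,.099),(-.007,-.064,.099),(.007,.064,.099),(.007,-.064,.099)]/' fit.py; python3 fit.py | grep -A2 -B1 "3.1\|res"
```

```text
bin
[ 0.6457 -0.0825  0.1237] res [[0.5, -1.7], [0.1, 1.0], [-0.2, 0.5], [-0.5, -0.3]]
handle end [ 0.5085 -0.2522  0.143 ] in bin [np.float64(-0.15706864511634366), np.float64(-0.15140570766748634)]
handle end [ 0.4945 -0.1424  0.143 ] in bin [np.float64(-0.1573585316482298), np.float64(-0.04071504390084451)]
[array([0.4965, 0.274 ]), array([0.4982, 0.4099]), array([0.4241, 0.2788]), array([0.4268, 0.4017]), array([0.409 , 0.2812]), array([0.4127, 0.4048])]
[0.4161 0.3419 3.1281] res [[-1.6, 0.5], [-0.1, 1.3], [-0.1, -0.7], [1.9, -0.2], [-1.0, -0.7], [0.8, -0.6]]
tub [ 0.5124 -0.4898  0.095 ]
bowl [ 0.3084 -0.5032  0.055 ]
```

View pics/ov.png

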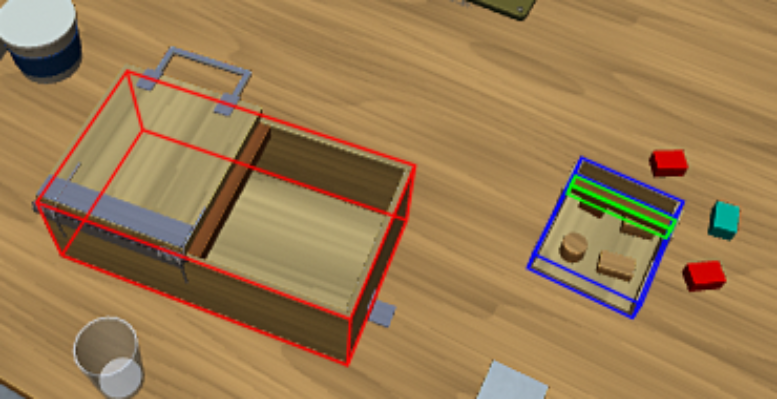

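```bash
cat > to.py <<'E'
import sys
from h import *
# usage: to.py x y z yaw tilt [maxfrac]
def main(x,y,z,yaw,tilt,mf=1.0,maxrows=10):
    s=robot.sense(); p=np.array(s['tcp_pos']); q=R.from_quat(s['tool_rot'])
    R0=R.from_matrix(np.array([[0,1,0],[1,0,0],[0,0,-1.]]).T)
    Rt=R.from_euler('z',yaw)*R.from_euler('y',tilt)*R0; pt=np.array([x,y,z])
    rv=(q.inv()*Rt).as_rotvec(); d=pt-p
    n=max(1,int(np.ceil(max(np.abs(rv).max()/(.08*mf),np.linalg.norm(d)/(.025*mf))-.05)))
    print('t %.2f'%s['clock'],'p',p.round(4),'d',d.round(4),'rv',rv.round(3),'rows',n,'F',np.round(s['ft_force'],1),'gap',round(s['finger_gap'],4),'J',np.round(s['joint_positions'],2))
    out=[]
    for i in range(n):
        sh=q.inv().apply(d/n)/.025; out.append([list((rv/n/.08).round(2)),list(sh.round(2))]); q=q*R.from_rotvec(rv/n)
    for o in out[:maxrows]: print([[float(v) for v in w] for w in o])
a=[float(v) for v in sys.argv[1:]]; main(*a)
E
python3 to.py .416 .342 .18 -.013 0 1 6
```

```text
t 0.15 p [0.2011 0.6176 0.2137] d [ 0.2149 -0.2756 -0.0337] rv [-1.000e-03  1.000e-03  1.269e+00] rows 16 F [0.9 0.3 0.6] gap 0.0951 J [ 1.17  0.12  1.65 -0.    1.37 -0.08]Traceback (most recent call last):
  File "to.py", line 15, in <module>
    a=[float(v) for v in sys.argv[1:]]; main(*a)
                                        ~~~~^^^^
  File "to.py", line 14, in main
    for o in out[:maxrows]: print([[float(v) for v in w] for w in o])
             ~~~^^^^^^^^^^
TypeError: slice indices must be integers or None or have an __index__ method
```

```bash
sed -i 's/out\[:maxrows\]/out[:int(maxrows)]/' to.py
python3 to.py .416 .342 .18 -.013 0 1 6
```

```text
t 0.15 p [0.2011 0.6176 0.2137] d [ 0.2149 -0.2756 -0.0337] rv [-1.000e-03  1.000e-03  1.269e+00] rows 16 F [0.9 0.3 0.6] gap 0.0951 J [ 1.17  0.12  1.65 -0.    1.37 -0.08]
[[-0.0, 0.0, 0.99], [-0.72, -0.49, 0.08]]
[[-0.0, 0.0, 0.99], [-0.76, -0.43, 0.08]]
[[-0.0, 0.0, 0.99], [-0.79, -0.37, 0.08]]
[[-0.0, 0.0, 0.99], [-0.82, -0.3, 0.08]]
[[-0.0, 0.0, 0.99], [-0.84, -0.24, 0.08]]
[[-0.0, 0.0, 0.99], [-0.86, -0.17, 0.08]]
```

Emit:
play_rows --moves '[[[0, 0, 1], [-0.72, -0.49, 0.08], 1], [[0, 0, 1], [-0.76, -0.43, 0.08], 1], [[0, 0, 1], [-0.79, -0.37, 0.08], 1], [[0, 0, 1], [-0.82, -0.3, 0.08], 1], [[0, 0, 1], [-0.84, -0.24, 0.08], 1]]'

```text
clock: 0.57
tcp_pos: [0.2664, 0.5301, 0.2011]
tool_rot: [0.355, 0.935, -0.002, -0.001]
ft_force: [0.5, 0.7, -0.4]
finger_gap: 0.095
```

```bash
python3 to.py .416 .342 .18 -.013 0 1 6
```

```text
t 0.57 p [0.2664 0.5301 0.2011] d [ 0.1496 -0.1881 -0.0211] rv [-0.004  0.002  0.858] rows 11 F [ 0.5  0.7 -0.4] gap 0.095 J [1.01 0.01 1.79 0.   1.34 0.17]
[[-0.0, 0.0, 0.98], [-0.86, -0.15, 0.08]]
[[-0.0, 0.0, 0.98], [-0.87, -0.08, 0.08]]
[[-0.0, 0.0, 0.98], [-0.87, -0.02, 0.08]]
[[-0.0, 0.0, 0.98], [-0.87, 0.05, 0.08]]
[[-0.0, 0.0, 0.98], [-0.87, 0.12, 0.08]]
[[-0.0, 0.0, 0.98], [-0.85, 0.19, 0.08]]
```

Emit:
play_rows --moves '[[[0, 0, 1], [-0.86, -0.15, 0.08], 1], [[0, 0, 1], [-0.87, -0.08, 0.08], 1], [[0, 0, 1], [-0.87, -0.02, 0.08], 1], [[0, 0, 1], [-0.87, 0.05, 0.08], 1], [[0, 0, 1], [-0.87, 0.12, 0.08], 1]]'

```text
clock: 0.98
tcp_pos: [0.3349, 0.4382, 0.1886]
tool_rot: [0.542, 0.84, -0.004, -0.0]
ft_force: [-0.4, 0.5, 0.1]
finger_gap: 0.095
```

```bash
python3 to.py .416 .342 .18 -.013 0 1 6
```

```text
t 0.98 p [0.3349 0.4382 0.1886] d [ 0.0811 -0.0962 -0.0086] rv [-0.006  0.005  0.439] rows 6 F [-0.4  0.5  0.1] gap 0.095 J [ 0.82 -0.07  1.89 -0.    1.33  0.4 ]
[[-0.01, 0.01, 0.91], [-0.81, 0.23, 0.06]]
[[-0.01, 0.01, 0.91], [-0.79, 0.29, 0.06]]
[[-0.01, 0.01, 0.91], [-0.77, 0.34, 0.06]]
[[-0.01, 0.01, 0.91], [-0.74, 0.4, 0.06]]
[[-0.01, 0.01, 0.91], [-0.71, 0.45, 0.06]]
[[-0.01, 0.01, 0.91], [-0.67, 0.5, 0.06]]
```

Emit:
play_rows --moves '[[[0, 0, 1], [-0.85, 0.25, 0.06], 1], [[0, 0, 1], [-0.85, 0.3, 0.06], 1], [[0, 0, 1], [-0.85, 0.35, 0.06], 1], [[0, 0, 1], [-0.85, 0.42, 0.06], 1], [[0, 0, 1], [-0.85, 0.5, 0.06], 1]]'

```text
clock: 1.4
tcp_pos: [0.4073, 0.3409, 0.1789]
tool_rot: [0.705, 0.709, -0.005, 0.0]
ft_force: [0.2, -0.0, -0.5]
finger_gap: 0.0952
```

```bash
python3 to.py .416 .342 .15 -.013 0 1 6
```

```text
t 1.40 p [0.4073 0.3409 0.1789] d [ 0.0087  0.0011 -0.0289] rv [-0.007  0.008  0.019] rows 2 F [ 0.2 -0.  -0.5] gap 0.0952 J [ 0.6  -0.11  1.95 -0.    1.32  0.59]
[[-0.04, 0.05, 0.12], [0.03, 0.18, 0.58]]
[[-0.04, 0.05, 0.12], [0.03, 0.18, 0.58]]
```

Emit:
play_rows --moves '[[[0, 0.1, 0.1], [0.02, 0.15, 0.9], 1], [[0, 0.05, 0.1], [0, 0.15, 0.9], 1], [[0, 0, 0], [0, 0.1, 0.9], 1], [[0, 0, 0], [0, 0, 0.9], 1], [[0, 0, 0], [0, 0, 0.6], 1]]'

```text
clock: 1.82
tcp_pos: [0.4235, 0.3383, 0.0749]
tool_rot: [0.715, 0.699, 0.004, -0.002]
ft_force: [-0.5, 0.9, 0.5]
finger_gap: 0.0953
```

```bash
python3 to.py .416 .342 .069 -.013 0 1 6; python3 -c "
from h import *
snap('side','side1.png')"
```

```text
t 1.82 p [0.4235 0.3383 0.0749] d [-0.0075  0.0037 -0.0059] rv [ 0.003 -0.01  -0.009] rows 1 F [-0.5  0.9  0.5] gap 0.0953 J [0.57 0.01 2.02 0.01 1.11 0.59]
[[0.03, -0.12, -0.12], [0.14, -0.31, 0.24]]
```

View pics/side1.png

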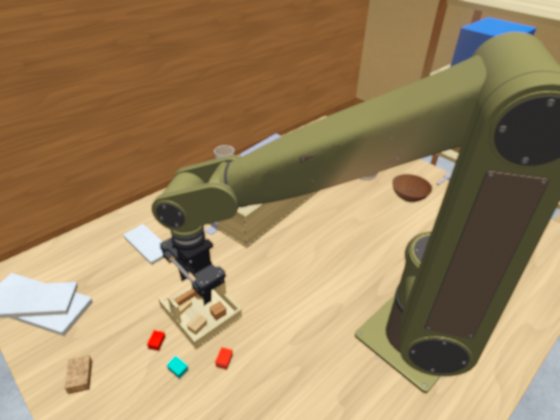

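The side view shows the gripper straddling the tray's rail at (200,295). I'll correct the small offset and close.

Emit:
play_rows --moves '[[[0, -0.1, -0.1], [0.14, -0.31, 0.24], 1], [[0, 0, 0], [0, 0, 0], 0], [[0, 0, 0], [0, 0, 0], 0], [[0, 0, 0], [0, 0, 0], 0], [[0, 0, 0], [0, 0, 0], 0]]' --force 40

```text
clock: 2.28
tcp_pos: [0.4128, 0.3416, 0.0661]
tool_rot: [0.712, 0.703, -0.002, 0.0]
ft_force: [-0.4, 1.0, 0.3]
finger_gap: 0.0737
```

Emit:
play_rows --moves '[[[0, 0, 0], [0, 0, 0], 0], [[0, 0, 0], [0, 0, 0], 0]]'

```text
clock: 2.45
tcp_pos: [0.4138, 0.3426, 0.0683]
tool_rot: [0.711, 0.703, 0.0, 0.0]
ft_force: [0.5, 0.5, 0.1]
finger_gap: 0.0606
```

```bash
python3 to.py .416 .342 .069 -.013 0 1 6; python3 -c "
from h import *
im,c=snap('scene','scene1.png'); cv2.imwrite('pics/z3.png',cv2.resize(im[170:310,350:510,::-1],None,fx=4,fy=4))"
```

```text
t 2.45 p [0.4138 0.3426 0.0683] d [ 0.0022 -0.0006  0.0007] rv [0.001 0.    0.001] rows 1 F [0.5 0.5 0.1] gap 0.0606 J [ 0.59  0.02  2.03 -0.    1.1   0.6 ]
[[0.01, 0.0, 0.01], [-0.02, 0.09, -0.03]]
```

View pics/z3.png

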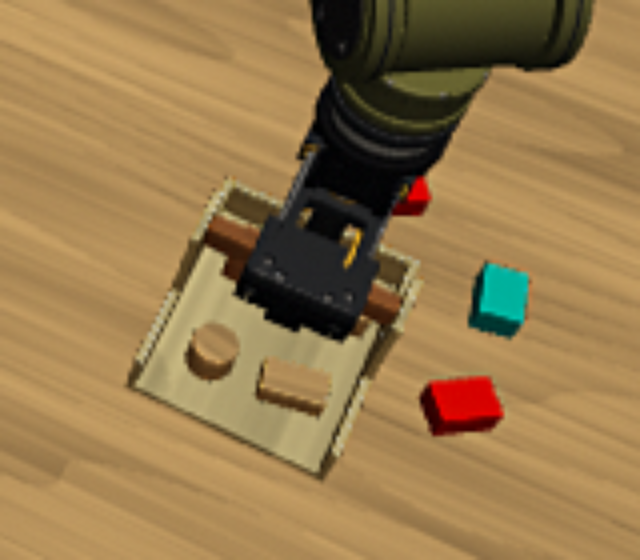

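The gripper is centred on the rail, at crop (320,280), and still closing.

Emit:
play_rows --moves '[[[0, 0, 0], [0, 0.05, 0], 0], [[0, 0, 0], [0, 0, 0], 0], [[0, 0, 0], [0, 0, 0], 0], [[0, 0, 0], [0, 0, 0], 0], [[0, 0, 0], [0, 0, 0], 0]]'

```text
clock: 2.92
tcp_pos: [0.4162, 0.3429, 0.0696]
tool_rot: [0.712, 0.703, 0.001, 0.001]
ft_force: [0.4, -0.9, 0.6]
finger_gap: 0.023
```

Emit:
play_rows --moves '[[[0, 0, 0], [0, 0, 0], 0], [[0, 0, 0], [0, 0, 0], 0], [[0, 0, 0], [0, 0, 0], 0]]'

```text
clock: 3.17
tcp_pos: [0.416, 0.3429, 0.0695]
tool_rot: [0.712, 0.702, 0.001, 0.0]
ft_force: [0.3, 1.0, -0.1]
finger_gap: 0.0137
```

```bash
python3 to.py .416 .342 .2 -.013 0 .6 6
```

```text
t 3.17 p [0.416  0.3429 0.0695] d [ 0.     -0.0009  0.1305] rv [ 0.002 -0.001 -0.   ] rows 9 F [ 0.3  1.  -0.1] gap 0.0137 J [ 0.59  0.02  2.02 -0.    1.1   0.6 ]
[[0.0, -0.0, -0.0], [-0.0, 0.0, -0.58]]
[[0.0, -0.0, -0.0], [-0.0, 0.0, -0.58]]
[[0.0, -0.0, -0.0], [-0.0, 0.0, -0.58]]
[[0.0, -0.0, -0.0], [-0.0, 0.0, -0.58]]
[[0.0, -0.0, -0.0], [-0.0, 0.0, -0.58]]
[[0.0, -0.0, -0.0], [-0.0, 0.0, -0.58]]
```

Emit:
play_rows --moves '[[[0, 0, 0], [0, 0, -0.3], 0], [[0, 0, 0], [0, 0, -0.6], 0], [[0, 0, 0], [0, 0, -0.8], 0], [[0, 0, 0], [0, 0, -0.8], 0], [[0, 0, 0], [0, 0, -0.8], 0]]'

```text
clock: 3.58
tcp_pos: [0.4093, 0.3381, 0.1446]
tool_rot: [0.712, 0.703, -0.01, -0.001]
ft_force: [-0.4, 0.4, -4.1]
finger_gap: 0.0139
```

Emit:
play_rows --moves '[[[0, 0, 0], [0, 0, -0.8], 0], [[0, 0, 0], [0, 0, -0.8], 0], [[0, 0, 0], [0, 0, -0.8], 0], [[0, 0, 0], [0, 0, -0.8], 0], [[0, 0, 0], [0, 0, -0.3], 0]]'

```text
clock: 4.0
tcp_pos: [0.4085, 0.3376, 0.2351]
tool_rot: [0.711, 0.703, -0.012, -0.001]
ft_force: [0.3, 0.4, -3.0]
finger_gap: 0.0138
```

```bash
python3 to.py .416 .342 .235 -.013 0 .6 2;python3 -c "
from h import *
im,c=snap('scene','scene2.png')"
```

```text
t 4.00 p [0.4085 0.3376 0.2351] d [ 0.0075  0.0044 -0.0001] rv [-0.019  0.016  0.001] rows 1 F [ 0.3  0.4 -3. ] gap 0.0138 J [ 0.59 -0.14  1.88 -0.    1.43  0.6 ]
[[-0.24, 0.19, 0.01], [0.18, 0.3, -0.0]]
```

View pics/scene2.png

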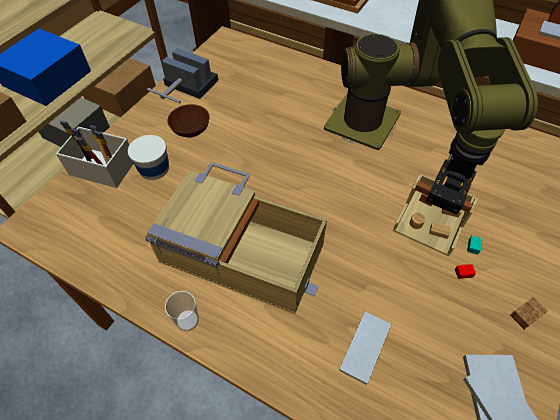

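```bash
python3 to.py .489 .001 .238 .124 0 .8 20
```

```text
t 4.05 p [0.4088 0.3378 0.2356] d [ 0.0802 -0.3368  0.0024] rv [-0.02   0.014 -0.136] rows 18 F [-0.1  0.6 -2.1] gap 0.0137 J [ 0.59 -0.14  1.88 -0.    1.43  0.6 ]
[[-0.01, 0.01, -0.09], [-0.75, 0.19, 0.0]]
[[-0.01, 0.01, -0.09], [-0.75, 0.18, 0.0]]
[[-0.01, 0.01, -0.09], [-0.75, 0.18, 0.0]]
[[-0.01, 0.01, -0.09], [-0.75, 0.17, 0.0]]
[[-0.01, 0.01, -0.09], [-0.75, 0.16, 0.0]]
[[-0.01, 0.01, -0.09], [-0.75, 0.16, 0.0]]
[[-0.01, 0.01, -0.09], [-0.75, 0.15, 0.0]]
[[-0.01, 0.01, -0.09], [-0.76, 0.15, -0.0]]
[[-0.01, 0.01, -0.09], [-0.76, 0.14, -0.0]]
[[-0.01, 0.01, -0.09], [-0.76, 0.14, -0.0]]
[[-0.01, 0.01, -0.09], [-0.76, 0.13, -0.0]]
[[-0.01, 0.01, -0.09], [-0.76, 0.12, -0.0]]
[[-0.01, 0.01, -0.09], [-0.76, 0.12, -0.0]]
[[-0.01, 0.01, -0.09], [-0.76, 0.11, -0.0]]
[[-0.01, 0.01, -0.09], [-0.76, 0.11, -0.0]]
[[-0.01, 0.01, -0.09], [-0.76, 0.1, -0.0]]
[[-0.01, 0.01, -0.09], [-0.76, 0.1, -0.0]]
[[-0.01, 0.01, -0.09], [-0.76, 0.09, -0.0]]
```

Emit:
play_rows --moves '[[[0, 0, 0], [-0.3, 0.1, 0], 0], [[0, 0, -0.1], [-0.5, 0.15, 0], 0], [[0, 0, -0.1], [-0.7, 0.18, 0], 0], [[0, 0, -0.1], [-0.75, 0.18, 0], 0], [[0, 0, -0.1], [-0.75, 0.18, 0], 0]]'

```text
clock: 4.47
tcp_pos: [0.4256, 0.2597, 0.2286]
tool_rot: [0.697, 0.717, -0.017, -0.003]
ft_force: [0.8, -0.2, -3.6]
finger_gap: 0.014
```

Emit:
play_rows --moves '[[[0, 0, -0.1], [-0.75, 0.16, 0], 0], [[0, 0, -0.1], [-0.75, 0.16, 0], 0], [[0, 0, -0.1], [-0.75, 0.15, 0], 0], [[0, 0, -0.1], [-0.75, 0.15, 0], 0], [[0, 0, -0.1], [-0.75, 0.15, 0], 0]]'

```text
clock: 4.88
tcp_pos: [0.4444, 0.1579, 0.2179]
tool_rot: [0.682, 0.731, -0.025, -0.007]
ft_force: [0.1, -0.1, -3.5]
finger_gap: 0.0138
```

```bash
python3 to.py .489 .001 .238 .124 0 .8 20
```

```text
t 4.88 p [0.4444 0.1579 0.2179] d [ 0.0446 -0.1569  0.0201] rv [-0.047  0.023 -0.054] rows 9 F [ 0.1 -0.1 -3.5] gap 0.0138 J [ 0.24 -0.25  2.   -0.02  1.44  0.17]
[[-0.07, 0.03, -0.07], [-0.71, 0.14, -0.08]]
[[-0.07, 0.03, -0.07], [-0.71, 0.14, -0.08]]
[[-0.07, 0.03, -0.07], [-0.71, 0.14, -0.08]]
[[-0.07, 0.03, -0.07], [-0.71, 0.13, -0.08]]
[[-0.07, 0.03, -0.07], [-0.71, 0.13, -0.08]]
[[-0.07, 0.03, -0.07], [-0.71, 0.13, -0.08]]
[[-0.07, 0.03, -0.07], [-0.71, 0.12, -0.09]]
[[-0.07, 0.03, -0.07], [-0.72, 0.12, -0.09]]
[[-0.07, 0.03, -0.07], [-0.72, 0.11, -0.09]]
```

Emit:
play_rows --moves '[[[-0.2, 0, -0.07], [-0.6, 0.1, -0.5], 0], [[-0.2, 0.1, -0.07], [-0.7, 0.14, -0.3], 0], [[-0.1, 0.1, -0.07], [-0.75, 0.14, -0.2], 0], [[-0.1, 0.05, -0.07], [-0.75, 0.14, -0.1], 0], [[-0.1, 0, -0.07], [-0.75, 0.15, -0.1], 0]]'

```text
clock: 5.3
tcp_pos: [0.4637, 0.0634, 0.2365]
tool_rot: [0.671, 0.741, -0.006, -0.001]
ft_force: [0.4, 0.1, -4.4]
finger_gap: 0.014
```

```bash
python3 to.py .489 .001 .238 .124 0 .8 20
```

```text
t 5.30 p [0.4637 0.0634 0.2365] d [ 0.0253 -0.0624  0.0015] rv [-0.01   0.006 -0.024] rows 4 F [ 0.4  0.1 -4.4] gap 0.014 J [ 0.03 -0.3   2.01 -0.01  1.44 -0.07]
[[-0.03, 0.02, -0.08], [-0.65, 0.19, -0.01]]
[[-0.03, 0.02, -0.08], [-0.65, 0.19, -0.01]]
[[-0.03, 0.02, -0.08], [-0.65, 0.18, -0.01]]
[[-0.03, 0.02, -0.08], [-0.65, 0.18, -0.01]]
```

Emit:
play_rows --moves '[[[0, 0, -0.07], [-0.7, 0.2, -0.05], 0], [[0, 0, -0.07], [-0.7, 0.2, -0.05], 0], [[0, 0, -0.07], [-0.6, 0.2, -0.05], 0], [[0, 0, -0.07], [-0.3, 0.2, -0.05], 0], [[0, 0, 0], [0, 0.1, 0], 0]]'

```text
clock: 5.72
tcp_pos: [0.4877, 0.0005, 0.2315]
tool_rot: [0.664, 0.747, -0.011, -0.007]
ft_force: [0.3, -0.2, -3.1]
finger_gap: 0.014
```

```bash
python3 to.py .489 .001 .238 .124 0 .8 20; python3 -c "
from h import *
im,c=snap('scene','scene3.png')"
```

```text
t 5.72 p [0.4877 0.0005 0.2315] d [0.0013 0.0005 0.0065] rv [-0.026  0.005 -0.006] rows 1 F [ 0.3 -0.2 -3.1] gap 0.014 J [-0.1  -0.24  1.97 -0.01  1.43 -0.22]
[[-0.32, 0.06, -0.08], [0.01, 0.05, -0.26]]
```

View pics/scene3.png

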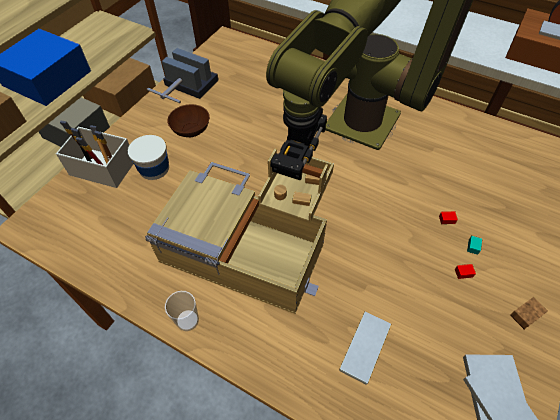

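```bash
cat > tip.py <<'E'
import sys,os
from math import *
th,lx,lz,mf=map(float,sys.argv[1:5])
bx=lx-.085*cos(th)+.0635*sin(th); by=.102; a=.124
x=.6457+bx*cos(a)-by*sin(a); y=-.0825+bx*sin(a)+by*cos(a); z=lz+.085*sin(th)+.0635*cos(th)
os.system(f'python3 to.py {x} {y} {z} {a} {th} {mf} 10')
E
python3 tip.py .4 -.055 .16 .7; python3 tip.py .75 -.05 .14 .7 | head -1
```

```text
t 5.77 p [0.4875 0.0012 0.231 ] d [0.0378 0.0041 0.0206] rv [ 0.374  0.003 -0.007] rows 7 F [ 0.3 -0.4 -4.6] gap 0.0137 J [-0.1  -0.24  1.97 -0.01  1.43 -0.22]
[[0.67, 0.01, -0.01], [-0.0, 0.21, -0.12]]
[[0.67, 0.01, -0.01], [-0.0, 0.21, -0.13]]
[[0.67, 0.01, -0.01], [-0.0, 0.2, -0.15]]
[[0.67, 0.01, -0.01], [-0.0, 0.19, -0.16]]
[[0.67, 0.01, -0.01], [-0.0, 0.18, -0.17]]
[[0.67, 0.01, -0.01], [-0.0, 0.17, -0.18]]
[[0.67, 0.01, -0.01], [-0.0, 0.16, -0.18]]
t 5.77 p [0.4875 0.0012 0.231 ] d [0.0772 0.009  0.0134] rv [ 0.724  0.002 -0.008] rows 13 F [ 0.3 -0.4 -4.6] gap 0.0137 J [-0.1  -0.24  1.97 -0.01  1.43 -0.22]
```

Emit:
play_rows --moves '[[[0.7, 0, 0], [0, 0.21, -0.12], 0], [[0.7, 0, 0], [0, 0.21, -0.15], 0], [[0.7, 0, 0], [0, 0.2, -0.17], 0], [[0.7, 0, 0], [0, 0.2, -0.18], 0], [[0.7, 0, 0], [0, 0.2, -0.2], 0]]'

```text
clock: 6.18
tcp_pos: [0.5118, 0.0084, 0.244]
tool_rot: [0.655, 0.738, -0.121, -0.106]
ft_force: [0.2, -0.1, -3.4]
finger_gap: 0.0133
```

```bash
python3 tip.py .7 -.05 .14 .7
```

```text
t 6.18 p [0.5118 0.0084 0.244 ] d [ 0.0478  0.0012 -0.0007] rv [ 0.377 -0.001 -0.005] rows 7 F [ 0.2 -0.1 -3.4] gap 0.0133 J [-0.06  0.02  1.74 -0.06  1.7  -0.17]
[[0.67, -0.0, -0.01], [-0.03, 0.26, -0.08]]
[[0.67, -0.0, -0.01], [-0.03, 0.25, -0.1]]
[[0.67, -0.0, -0.01], [-0.03, 0.25, -0.11]]
[[0.67, -0.0, -0.01], [-0.03, 0.24, -0.12]]
[[0.67, -0.0, -0.01], [-0.03, 0.24, -0.14]]
[[0.67, -0.0, -0.01], [-0.03, 0.23, -0.15]]
[[0.67, -0.0, -0.01], [-0.03, 0.22, -0.16]]
```

Emit:
play_rows --moves '[[[0.5, 0, 0], [-0.03, 0.2, -0.08], 0], [[0.5, 0, 0], [-0.03, 0.2, -0.1], 0], [[0.5, 0, 0], [-0.03, 0.2, -0.1], 0], [[0.4, 0, 0], [-0.03, 0.2, -0.1], 0], [[0.4, 0, 0], [-0.03, 0.2, -0.1], 0]]'

```text
clock: 6.6
tcp_pos: [0.5425, 0.0142, 0.242]
tool_rot: [0.639, 0.726, -0.191, -0.169]
ft_force: [-0.0, -0.1, -3.2]
finger_gap: 0.0135
```

```bash
python3 tip.py .7 -.05 .14 .7; python3 -c "
from h import *
im,c=snap('scene','scene4.png')"
```

```text
t 6.60 p [0.5425 0.0142 0.242 ] d [ 0.017  -0.0047  0.0014] rv [0.185 0.    0.003] rows 4 F [-0.  -0.1 -3.2] gap 0.0135 J [-0.03  0.21  1.57 -0.08  1.87 -0.16]
[[0.58, 0.0, 0.01], [-0.07, 0.13, -0.09]]
[[0.58, 0.0, 0.01], [-0.07, 0.13, -0.1]]
[[0.58, 0.0, 0.01], [-0.07, 0.13, -0.1]]
[[0.58, 0.0, 0.01], [-0.07, 0.12, -0.11]]
```

View pics/scene4.png

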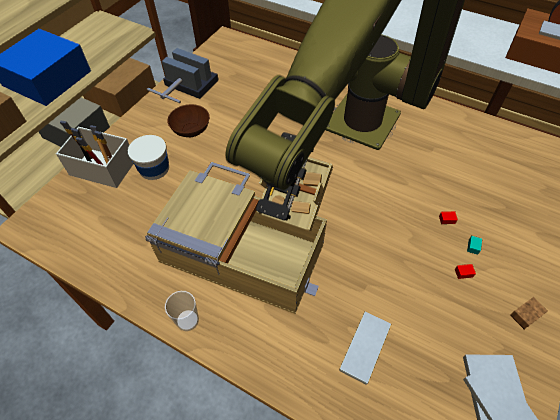

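The tray is at about 30° with the lip inside the mouth at (300,225), and the blocks are still on it. Next I'll tip further.

Emit:
play_rows --moves '[[[0.5, 0, 0], [-0.07, 0.13, -0.1], 0], [[0.5, 0, 0], [-0.07, 0.13, -0.1], 0], [[0.5, 0, 0], [-0.07, 0.13, -0.1], 0], [[0.5, 0, 0], [-0.07, 0.12, -0.11], 0], [[0.2, 0, 0], [0, 0, 0], 0]]'

```text
clock: 7.07
tcp_pos: [0.5616, 0.0144, 0.2389]
tool_rot: [0.619, 0.708, -0.255, -0.225]
ft_force: [-0.9, 0.5, -4.2]
finger_gap: 0.0137
```

```bash
python3 tip.py .85 -.05 .14 .7; python3 -c "
from h import *
im,c=snap('scene','scene5.png'); cv2.imwrite('pics/z5.png',cv2.resize(im[130:320,200:360,::-1],None,fx=3,fy=3))"
```

```text
t 7.07 p [0.5616 0.0144 0.2389] d [ 0.0135 -0.0029  0.0069] rv [0.156 0.004 0.009] rows 3 F [-0.9  0.5 -4.2] gap 0.0137 J [-0.02  0.36  1.44 -0.11  2.02 -0.17]
[[0.65, 0.02, 0.04], [-0.06, 0.07, -0.18]]
[[0.65, 0.02, 0.04], [-0.06, 0.06, -0.19]]
[[0.65, 0.02, 0.04], [-0.06, 0.06, -0.19]]
```

View pics/z5.png

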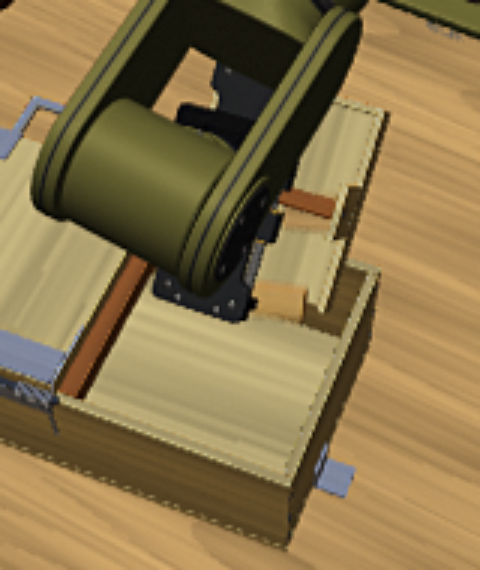

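A block is sliding at the lip, at crop (280,300). I'll wait a few rows and tip a little more.

Emit:
play_rows --moves '[[[0.5, 0, 0], [-0.06, 0.06, -0.19], 0], [[0.5, 0, 0], [-0.06, 0.06, -0.19], 0], [[0.4, 0, 0], [-0.06, 0.06, -0.19], 0], [[0, 0, 0], [0, 0, 0], 0], [[0, 0, 0], [0, 0, 0], 0]]'

```text
clock: 7.53
tcp_pos: [0.5741, 0.0147, 0.2461]
tool_rot: [0.604, 0.694, -0.294, -0.259]
ft_force: [-1.4, 0.3, -4.0]
finger_gap: 0.014
```

```bash
python3 tip.py .85 -.05 .14 .7; python3 -c "
from h import *
im,c=snap('scene','scene6.png'); cv2.imwrite('pics/z6.png',cv2.resize(im[130:320,200:360,::-1],None,fx=3,fy=3))"
```

```text
t 7.53 p [0.5741 0.0147 0.2461] d [ 0.0011 -0.0032 -0.0003] rv [0.045 0.006 0.012] rows 1 F [-1.4  0.3 -4. ] gap 0.014 J [-0.01  0.45  1.36 -0.12  2.13 -0.18]
[[0.56, 0.08, 0.15], [-0.13, 0.03, -0.01]]
```

View pics/z6.png

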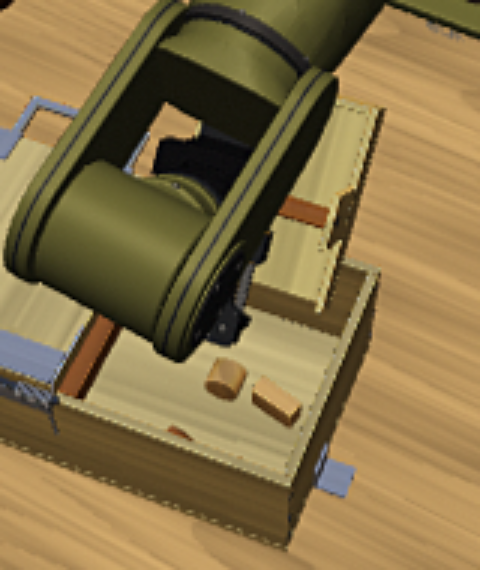

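Three offcuts are visible in the bin at crop (225,378), (275,400) and (180,432). The fourth is hidden. I'll tip more and hold for a moment.

Emit:
play_rows --moves '[[[0.6, 0, 0.1], [-0.1, 0.03, -0.1], 0], [[0.6, 0, 0], [0, 0, -0.15], 0], [[0.6, 0, 0], [0, 0, -0.15], 0], [[0, 0, 0], [0, 0, 0], 0], [[0, 0, 0], [0, 0, 0], 0]]'

```text
clock: 8.0
tcp_pos: [0.5808, 0.0141, 0.2555]
tool_rot: [0.587, 0.67, -0.342, -0.299]
ft_force: [0.6, 0.0, -2.5]
finger_gap: 0.0139
```

```bash
python3 tip.py .3 -.055 .17 .8; python3 -c "
from h import *
im,c=snap('scene','scene7.png'); cv2.imwrite('pics/z7.png',cv2.resize(im[130:320,200:360,::-1],None,fx=3,fy=3))
im,c=snap('side','side7.png'); cv2.imwrite('pics/z8.png',cv2.resize(im[120:300,120:340,::-1],None,fx=3,fy=3))"
```

```text
t 8.00 p [0.5808 0.0141 0.2555] d [-0.0643 -0.0099  0.0003] rv [-0.643  0.007  0.005] rows 10 F [ 0.6  0.  -2.5] gap 0.0139 J [-0.01  0.53  1.28 -0.15  2.26 -0.18]
[[-0.8, 0.01, 0.01], [-0.01, -0.15, 0.21]]
[[-0.8, 0.01, 0.01], [-0.01, -0.17, 0.2]]
[[-0.8, 0.01, 0.01], [-0.01, -0.18, 0.19]]
[[-0.8, 0.01, 0.01], [-0.01, -0.19, 0.18]]
[[-0.8, 0.01, 0.01], [-0.01, -0.2, 0.16]]
[[-0.8, 0.01, 0.01], [-0.01, -0.21, 0.15]]
[[-0.8, 0.01, 0.01], [-0.01, -0.22, 0.14]]
[[-0.8, 0.01, 0.01], [-0.01, -0.23, 0.12]]
[[-0.8, 0.01, 0.01], [-0.01, -0.24, 0.11]]
[[-0.8, 0.01, 0.01], [-0.01, -0.24, 0.09]]
```

View pics/z7.png

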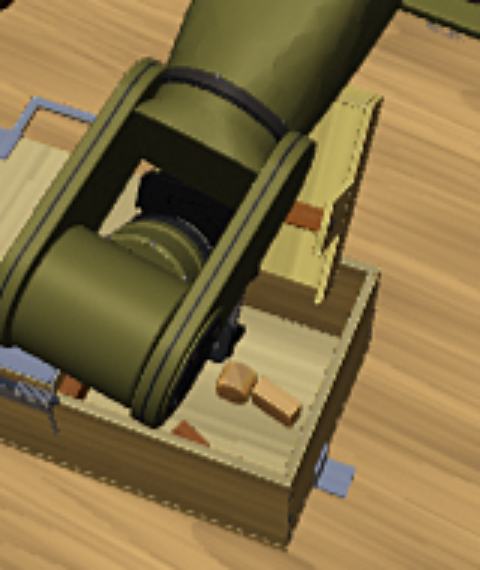

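View pics/z8.png

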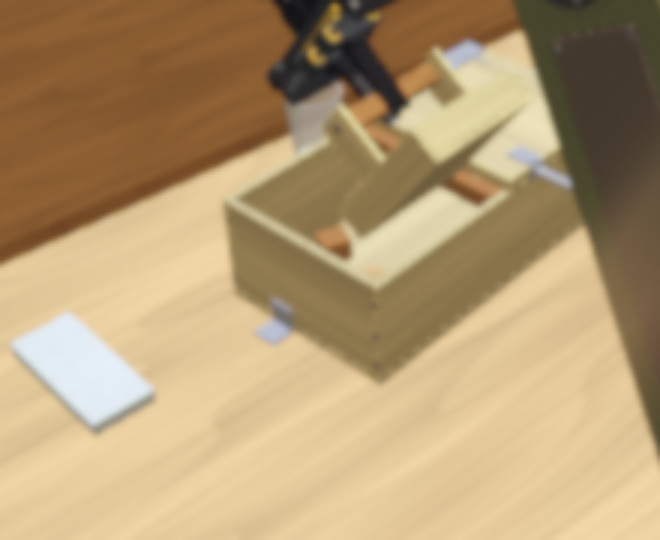

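Emit:
play_rows --moves '[[[-0.8, 0, 0], [0, -0.15, 0.1], 0], [[-0.8, 0, 0], [0, -0.17, 0.1], 0], [[-0.8, 0, 0], [0, -0.18, 0.1], 0], [[-0.8, 0, 0], [0, -0.2, 0.1], 0], [[-0.8, 0, 0], [0, -0.2, 0.1], 0]]'

```text
clock: 8.52
tcp_pos: [0.5547, 0.0112, 0.2601]
tool_rot: [0.629, 0.717, -0.226, -0.197]
ft_force: [-0.3, 0.5, -2.9]
finger_gap: 0.0135
```

Emit:
play_rows --moves '[[[-0.8, 0, 0], [0, -0.25, 0.1], 0], [[-0.8, 0, 0], [0, -0.25, 0.1], 0], [[-0.8, 0, 0], [0, -0.25, 0.05], 0], [[-0.5, 0, 0], [0, -0.5, 0], 0], [[0, 0, 0], [0, -0.5, 0], 0]]'

```text
clock: 8.93
tcp_pos: [0.5077, 0.0056, 0.279]
tool_rot: [0.649, 0.74, -0.134, -0.116]
ft_force: [0.2, -0.5, -3.9]
finger_gap: 0.0141
```

```bash
python3 tip.py .3 -.085 .17 .8; python3 -c "
from h import *
im,c=snap('scene','scene9.png'); cv2.imwrite('pics/z9.png',cv2.resize(im[130:320,200:360,::-1],None,fx=3,fy=3))"
```

```text
t 8.93 p [0.5077 0.0056 0.279 ] d [-0.0209 -0.0051 -0.0232] rv [-0.055  0.005  0.006] rows 2 F [ 0.2 -0.5 -3.9] gap 0.0141 J [-0.06  0.01  1.69 -0.07  1.79 -0.19]
[[-0.35, 0.03, 0.04], [-0.04, -0.24, 0.58]]
[[-0.35, 0.03, 0.04], [-0.05, -0.26, 0.58]]
```

View pics/z9.png

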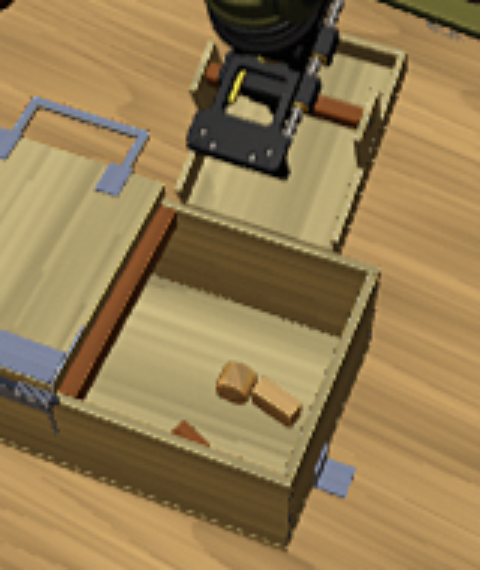

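Emit:
play_rows --moves '[[[-0.6, 0, 0], [0, -0.6, 0.2], 0], [[-0.6, 0, 0], [0.2, -0.7, 0], 0], [[-0.6, 0, 0], [0.4, -0.7, 0], 0], [[-0.6, 0, 0], [0.6, -0.6, 0], 0], [[-0.6, 0, 0], [0.7, -0.4, 0], 0]]'

```text
clock: 9.4
tcp_pos: [0.4225, 0.0419, 0.2936]
tool_rot: [0.66, 0.749, -0.043, -0.036]
ft_force: [-0.0, 0.5, -3.2]
finger_gap: 0.0136
```

```bash
python3 to.py .416 .342 .2 0 0 ; python3 -c "
from h import *
im,c=snap('scene','scene10.png'); cv2.imwrite('pics/z10.png',cv2.resize(im[90:310,200:400,::-1],None,fx=2.7,fy=2.7))
im,c=snap('side','side10.png'); cv2.imwrite('pics/z11.png',cv2.resize(im[120:300,120:340,::-1],None,fx=3,fy=3))"
```

```text
t 9.40 p [0.4225 0.0419 0.2936] d [-0.0065  0.3001 -0.0936] rv [-0.111  0.01   0.126] rows 13 F [-0.   0.5 -3.2] gap 0.0136 J [-0.01 -0.36  1.96 -0.02  1.65 -0.14]
[[-0.11, 0.01, 0.12], [0.92, 0.13, 0.27]]
[[-0.11, 0.01, 0.12], [0.92, 0.12, 0.27]]
[[-0.11, 0.01, 0.12], [0.92, 0.1, 0.28]]
[[-0.11, 0.01, 0.12], [0.92, 0.09, 0.28]]
[[-0.11, 0.01, 0.12], [0.92, 0.08, 0.28]]
[[-0.11, 0.01, 0.12], [0.92, 0.07, 0.28]]
[[-0.11, 0.01, 0.12], [0.92, 0.06, 0.28]]
[[-0.11, 0.01, 0.12], [0.92, 0.05, 0.28]]
[[-0.11, 0.01, 0.12], [0.92, 0.04, 0.28]]
[[-0.11, 0.01, 0.12], [0.92, 0.03, 0.28]]
```

View pics/z10.png

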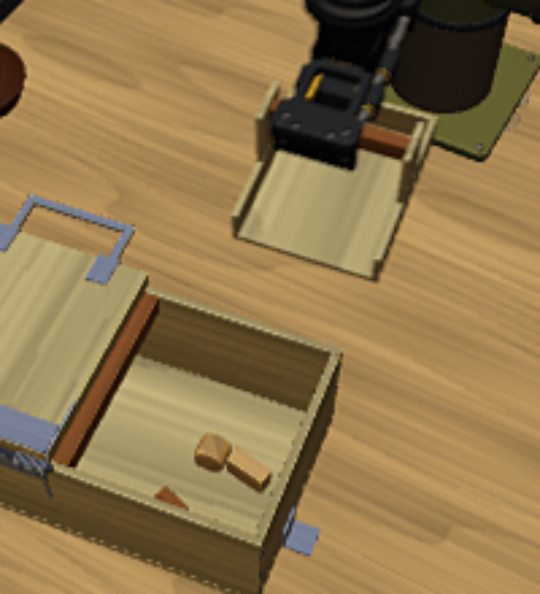

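View pics/z11.png

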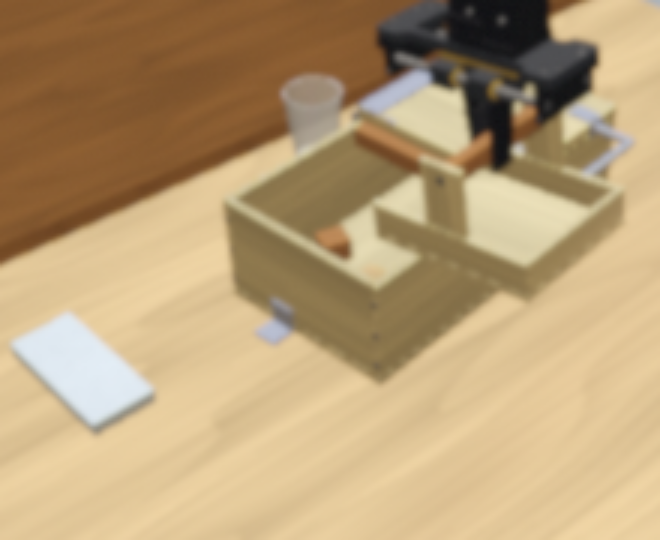

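```bash
python3 - <<'E'
from h import *
a=.124
def b(P): d=P[:2]-[.6457,-.0825]; return np.round([d@[np.cos(a),np.sin(a)],d@[-np.sin(a),np.cos(a)]],3)
c=robot.get_calibration('scene')
for n,u,v in [('red',170,497),('dowel',212,450),('blk',250,468)]: print(n,b(onz(c,200+u/2.7,90+v/2.7,.03)))
c=robot.get_calibration('side')
for n,u,v in [('red',333,240),('light',372,270)]: print(n,b(onz(c,120+u/3,120+v/3,.03)))
E
```

```text
red [0.052 0.087]
dowel [-0.011  0.105]
blk [-0.006  0.148]
red [0.069 0.085]
light [-0.     0.095]
```

```bash
python3 -c "
from h import *
im,c=snap('wrist','w10.png')
im=cv2.imread('pics/side10.png'); cv2.imwrite('pics/z12.png',cv2.resize(im[150:230,230:340],None,fx=7,fy=7,interpolation=cv2.INTER_CUBIC))"
```

```text
(no output)
```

View pics/w10.png

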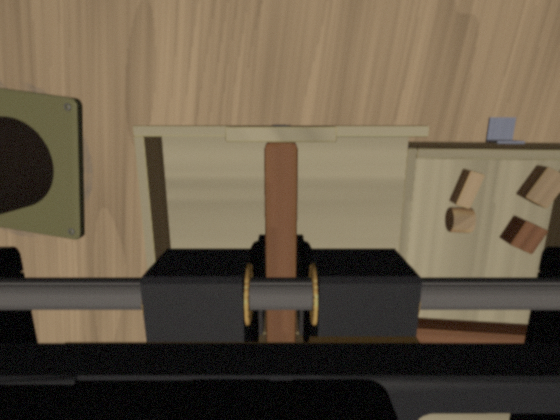

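View pics/z12.png

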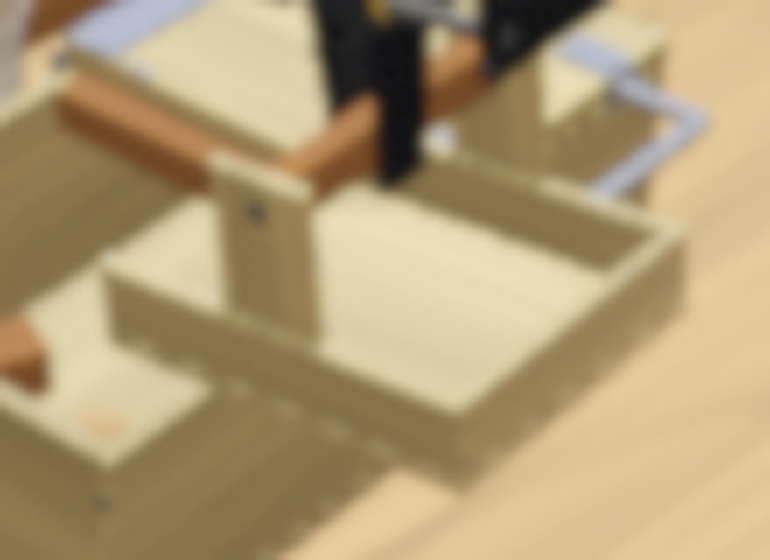

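The wrist view shows all four offcuts in the bin, at (467,188), (460,219), (540,185) and (524,234), and an empty tray. I'll take the tray back to its place.

Emit:
play_rows --moves '[[[-0.2, 0, 0.12], [0.9, 0, 0], 0], [[-0.2, 0, 0.12], [0.95, 0, 0], 0], [[-0.2, 0, 0.12], [1, 0, 0.1], 0], [[-0.2, 0, 0.12], [1, 0, 0.1], 0], [[-0.2, 0, 0.12], [1, 0.05, 0.2], 0]]'

```text
clock: 9.97
tcp_pos: [0.4122, 0.1615, 0.2831]
tool_rot: [0.683, 0.731, -0.015, -0.006]
ft_force: [0.5, -0.4, -2.7]
finger_gap: 0.0138
```

Emit:
play_rows --moves '[[[-0.1, 0, 0.12], [1, 0.05, 0.2], 0], [[0, 0, 0.12], [1, 0.05, 0.2], 0], [[0, 0, 0.12], [1, 0.05, 0.2], 0], [[0, 0, 0.12], [1, 0.05, 0.2], 0], [[0, 0, 0.12], [1, 0.05, 0.2], 0]]'

```text
clock: 10.38
tcp_pos: [0.4126, 0.2903, 0.2532]
tool_rot: [0.702, 0.712, -0.016, -0.002]
ft_force: [1.8, -0.3, -3.0]
finger_gap: 0.0142
```

```bash
python3 to.py .416 .342 .1 0 0
```

```text
t 10.38 p [0.4126 0.2903 0.2532] d [ 0.0034  0.0517 -0.1532] rv [-0.025  0.019  0.015] rows 7 F [ 1.8 -0.3 -3. ] gap 0.0142 J [ 0.51 -0.2   1.9  -0.    1.47  0.49]
[[-0.04, 0.03, 0.03], [0.31, 0.05, 0.87]]
[[-0.04, 0.03, 0.03], [0.31, 0.04, 0.87]]
[[-0.04, 0.03, 0.03], [0.31, 0.04, 0.87]]
[[-0.04, 0.03, 0.03], [0.3, 0.03, 0.87]]
[[-0.04, 0.03, 0.03], [0.3, 0.03, 0.87]]
[[-0.04, 0.03, 0.03], [0.3, 0.03, 0.87]]
[[-0.04, 0.03, 0.03], [0.3, 0.02, 0.87]]
```

Emit:
play_rows --moves '[[[-0.1, 0.1, 0.05], [0.4, 0.05, 0.6], 0], [[-0.1, 0.1, 0.05], [0.5, 0.05, 0.8], 0], [[-0.1, 0.05, 0.03], [0.4, 0.05, 0.8], 0], [[0, 0, 0], [0.3, 0, 0.8], 0], [[0, 0, 0], [0.2, 0, 0.7], 0]]'

```text
clock: 10.8
tcp_pos: [0.4186, 0.3408, 0.1572]
tool_rot: [0.704, 0.71, -0.001, 0.0]
ft_force: [-0.0, -0.8, -1.7]
finger_gap: 0.0137
```

```bash
python3 to.py .416 .342 .08 0 0
```

```text
t 10.80 p [0.4186 0.3408 0.1572] d [-0.0026  0.0012 -0.0772] rv [-0.001  0.001  0.008] rows 4 F [-0.  -0.8 -1.7] gap 0.0137 J [ 0.58 -0.08  1.95 -0.    1.27  0.58]
[[-0.0, 0.0, 0.02], [0.01, -0.03, 0.77]]
[[-0.0, 0.0, 0.02], [0.01, -0.03, 0.77]]
[[-0.0, 0.0, 0.02], [0.01, -0.03, 0.77]]
[[-0.0, 0.0, 0.02], [0.01, -0.03, 0.77]]
```

Emit:
play_rows --moves '[[[0, 0, 0], [0, 0, 0.7], 0], [[0, 0, 0], [0, 0, 0.8], 0], [[0, 0, 0], [0, 0, 0.7], 0], [[0, 0, 0], [0, 0, 0.3], 0], [[0, 0, 0], [0, 0, 0.05], 0]]'

```text
clock: 11.22
tcp_pos: [0.4171, 0.3382, 0.0818]
tool_rot: [0.704, 0.71, -0.01, -0.001]
ft_force: [-0.7, -0.2, -3.3]
finger_gap: 0.0137
```

```bash
python3 to.py .416 .342 .07 0 0
```

```text
t 11.22 p [0.4171 0.3382 0.0818] d [-0.0011  0.0038 -0.0118] rv [-0.015  0.013  0.009] rows 1 F [-0.7 -0.2 -3.3] gap 0.0137 J [ 0.58  0.01  2.   -0.    1.15  0.58]
[[-0.19, 0.17, 0.11], [0.16, -0.04, 0.47]]
```

Emit:
play_rows --moves '[[[-0.2, 0.15, 0.1], [0.1, 0, 0.25], 0], [[0, 0, 0], [0, 0, 0.2], 0], [[0, 0, 0], [0, 0, 0.1], 0]]'

```text
clock: 11.47
tcp_pos: [0.4185, 0.3401, 0.0695]
tool_rot: [0.707, 0.707, -0.002, 0.001]
ft_force: [-10.2, -8.4, 18.5]
finger_gap: 0.0138
```

```bash
python3 to.py .416 .342 .0695 0 0
```

```text
t 11.47 p [0.4185 0.3401 0.0695] d [-0.0025  0.0019  0.    ] rv [-0.001  0.004 -0.   ] rows 1 F [-10.2  -8.4  18.5] gap 0.0138 J [ 0.58  0.02  2.02 -0.    1.11  0.59]
[[-0.01, 0.04, -0.0], [0.07, -0.1, -0.0]]
```

Contact with the bench, 18 N. I'll release now.

Emit:
play_rows --moves '[[[0, 0, 0], [0, 0, 0], 0], [[0, 0, 0], [0, 0, 0], 0.5], [[0, 0, 0], [0, 0, 0], 0.7], [[0, 0, 0], [0, 0, 0], 0.7], [[0, 0, 0], [0, 0, 0], 0.7]]'

```text
clock: 11.88
tcp_pos: [0.4233, 0.3423, 0.0759]
tool_rot: [0.707, 0.707, 0.003, 0.002]
ft_force: [-0.2, -1.5, 0.6]
finger_gap: 0.0348
```

```bash
python3 to.py .416 .342 .0695 0 0
```

```text
t 11.88 p [0.4233 0.3423 0.0759] d [-0.0073 -0.0003 -0.0064] rv [ 0.007 -0.001 -0.   ] rows 1 F [-0.2 -1.5  0.6] gap 0.0348 J [ 0.58  0.02  2.01 -0.    1.11  0.59]
[[0.09, -0.01, -0.01], [-0.01, -0.29, 0.25]]
```

Emit:
play_rows --moves '[[[0, 0, 0], [0, -0.15, 0], 0.7], [[0, 0, 0], [0, 0, 0], 0.7], [[0, 0, 0], [0, 0, -0.5], 0.7], [[0, 0, 0], [0, 0, -0.9], 0.7], [[0, 0, 0], [0, 0, -0.9], 0.7]]'

```text
clock: 12.3
tcp_pos: [0.4156, 0.3402, 0.1312]
tool_rot: [0.707, 0.707, -0.002, 0.001]
ft_force: [0.2, 0.3, 0.9]
finger_gap: 0.0651
```

Emit:
play_rows --moves '[[[0, 0, 0], [0, 0, -0.9], 0.6], [[0, 0, 0], [0, 0, -0.9], 0.6], [[0, 0, 0], [0, 0, -0.9], 0.6], [[0, 0, 0], [0, 0, -0.9], 0.5], [[0, 0, 0], [-0.6, 0, -0.9], 0.5]]'

```text
clock: 12.72
tcp_pos: [0.414, 0.3263, 0.2527]
tool_rot: [0.706, 0.708, -0.002, 0.001]
ft_force: [-0.0, 0.2, -0.1]
finger_gap: 0.0502
```

```bash
python3 to.py .49 -.19 .24 .124 0 1 15;  python3 -c "
from h import *
im,c=snap('scene','scene12.png')"
```

```text
t 12.72 p [0.414  0.3263 0.2527] d [ 0.076  -0.5163 -0.0127] rv [-0.001  0.004 -0.122] rows 21 F [-0.   0.2 -0.1] gap 0.0502 J [ 0.57 -0.17  1.88 -0.    1.44  0.57]
[[-0.0, 0.0, -0.07], [-0.98, 0.14, 0.03]]
[[-0.0, 0.0, -0.07], [-0.98, 0.14, 0.03]]
[[-0.0, 0.0, -0.07], [-0.99, 0.13, 0.03]]
[[-0.0, 0.0, -0.07], [-0.99, 0.13, 0.03]]
[[-0.0, 0.0, -0.07], [-0.99, 0.12, 0.03]]
[[-0.0, 0.0, -0.07], [-0.99, 0.11, 0.03]]
[[-0.0, 0.0, -0.07], [-0.99, 0.11, 0.03]]
[[-0.0, 0.0, -0.07], [-0.99, 0.1, 0.03]]
[[-0.0, 0.0, -0.07], [-0.99, 0.1, 0.03]]
[[-0.0, 0.0, -0.07], [-0.99, 0.09, 0.03]]
[[-0.0, 0.0, -0.07], [-0.99, 0.09, 0.03]]
[[-0.0, 0.0, -0.07], [-0.99, 0.08, 0.03]]
[[-0.0, 0.0, -0.07], [-0.99, 0.07, 0.03]]
[[-0.0, 0.0, -0.07], [-0.99, 0.07, 0.03]]
[[-0.0, 0.0, -0.07], [-0.99, 0.06, 0.03]]
```

View pics/scene12.png

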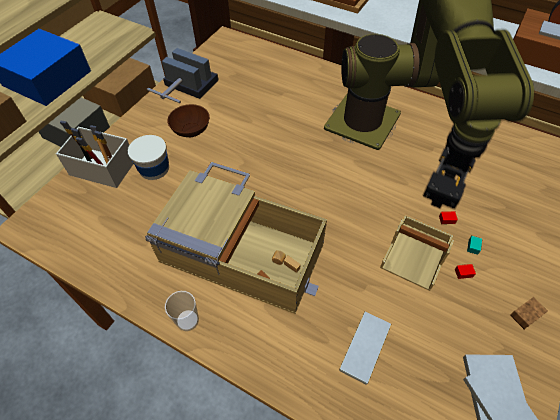

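The tray stands flat and empty at (418,250). Now to the handle.

Emit:
play_rows --moves '[[[0, 0, -0.07], [-0.98, 0.14, 0], 0.45], [[0, 0, -0.07], [-1, 0.14, 0], 0.45], [[0, 0, -0.07], [-1, 0.13, 0], 0.45], [[0, 0, -0.07], [-1, 0.13, 0], 0.45], [[0, 0, -0.07], [-1, 0.12, 0], 0.45]]'

```text
clock: 13.18
tcp_pos: [0.4356, 0.2004, 0.2693]
tool_rot: [0.694, 0.72, 0.009, 0.005]
ft_force: [1.2, 0.6, -0.1]
finger_gap: 0.0429
```

Emit:
play_rows --moves '[[[0, 0, -0.07], [-1, 0.11, 0], 0.45], [[0, 0, -0.07], [-1, 0.11, 0], 0.45], [[0, 0, -0.07], [-1, 0.1, 0], 0.45], [[0, 0, -0.07], [-1, 0.1, 0], 0.45], [[0, 0, -0.07], [-1, 0.1, 0], 0.45]]'

```text
clock: 13.6
tcp_pos: [0.4542, 0.0703, 0.2739]
tool_rot: [0.682, 0.731, 0.012, 0.007]
ft_force: [0.7, 0.5, -0.2]
finger_gap: 0.0427
```

```bash
python3 to.py .5 -.198 .23 .124 0 1 15
```

```text
t 13.60 p [0.4542 0.0703 0.2739] d [ 0.0458 -0.2683 -0.0439] rv [ 0.027 -0.004 -0.055] rows 11 F [ 0.7  0.5 -0.2] gap 0.0427 J [ 0.03 -0.36  2.    0.01  1.48 -0.04]
[[0.03, -0.0, -0.06], [-0.99, 0.1, 0.16]]
[[0.03, -0.0, -0.06], [-0.99, 0.09, 0.16]]
[[0.03, -0.0, -0.06], [-0.99, 0.09, 0.16]]
[[0.03, -0.0, -0.06], [-0.99, 0.08, 0.16]]
[[0.03, -0.0, -0.06], [-0.99, 0.08, 0.16]]
[[0.03, -0.0, -0.06], [-0.99, 0.07, 0.16]]
[[0.03, -0.0, -0.06], [-0.99, 0.07, 0.16]]
[[0.03, -0.0, -0.06], [-0.99, 0.06, 0.16]]
[[0.03, -0.0, -0.06], [-0.99, 0.06, 0.16]]
[[0.03, -0.0, -0.06], [-0.99, 0.05, 0.16]]
[[0.03, -0.0, -0.06], [-0.99, 0.05, 0.16]]
```

Emit:
play_rows --moves '[[[0.1, 0, -0.07], [-0.98, 0.1, 0.15], 0.45], [[0.1, 0, -0.07], [-1, 0.1, 0.15], 0.45], [[0.05, 0, -0.07], [-1, 0.1, 0.15], 0.45], [[0.05, 0, -0.07], [-1, 0.1, 0.15], 0.45], [[0, 0, -0.07], [-1, 0.1, 0.15], 0.45]]'

```text
clock: 14.02
tcp_pos: [0.477, -0.059, 0.2604]
tool_rot: [0.672, 0.741, 0.005, 0.003]
ft_force: [0.8, 0.2, 0.5]
finger_gap: 0.0433
```

Emit:
play_rows --moves '[[[0, 0, -0.07], [-1, 0.05, 0.15], 0.45], [[0, 0, -0.07], [-1, 0.05, 0.15], 0.45], [[0, 0, -0.07], [-1, 0.05, 0.15], 0.45], [[0, 0, -0.07], [-0.8, 0.05, 0.1], 0.45], [[0, 0, 0], [-0.3, 0, 0.1], 0.45]]'

```text
clock: 14.43
tcp_pos: [0.493, -0.1682, 0.2472]
tool_rot: [0.664, 0.747, 0.005, 0.005]
ft_force: [0.1, 1.1, 0.4]
finger_gap: 0.0425
```

```bash
python3 to.py .5 -.198 .23 .124 0 1 15; python3 -c "
from h import *
im,c=snap('wrist','w13.png')
P=proj(c,[(.5085,-.2522,.14),(.4945,-.1424,.14)]);print(P)
im,c=snap('scene','scene13.png'); cv2.imwrite('pics/z13.png',cv2.resize(im[60:300,130:370,::-1],None,fx=2.5,fy=2.5))"
```

```text
t 14.43 p [ 0.493  -0.1682  0.2472] d [ 0.007  -0.0298 -0.0172] rv [ 0.015  0.    -0.006] rows 2 F [0.1 1.1 0.4] gap 0.0425 J [-0.44 -0.19  1.9   0.01  1.42 -0.56]
[[0.09, 0.0, -0.04], [-0.61, 0.06, 0.35]]
[[0.09, 0.0, -0.04], [-0.61, 0.07, 0.35]]
[[284.90684657 299.94120006]
 [284.09883331 176.29313912]]
```

View pics/w13.png

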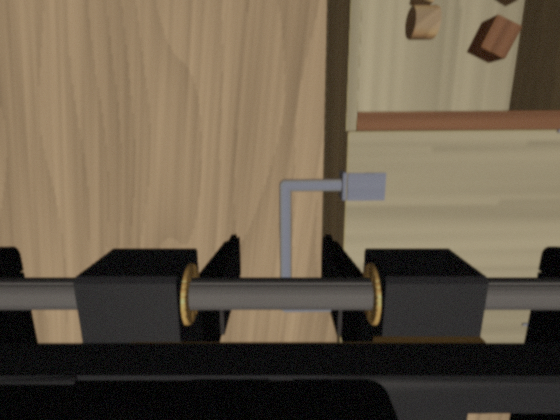

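View pics/z13.png

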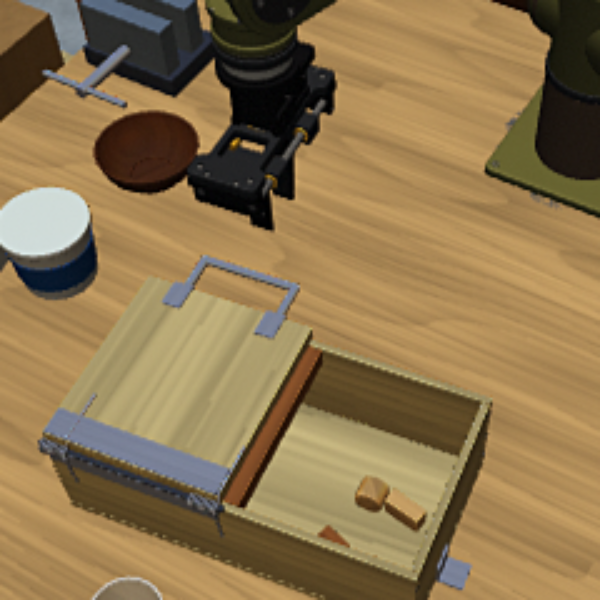

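The wrist view shows the bar at column 286, midway between the fingers, and its right leg at (315,185). That matches the prediction to about 2 px. I'll narrow the opening and descend.

Emit:
play_rows --moves '[[[0.1, 0, -0.04], [-0.6, 0.07, 0.4], 0.37], [[0.1, 0, -0.04], [-0.6, 0.08, 0.5], 0.37], [[0, 0, 0], [-0.1, 0.05, 0.7], 0.37], [[0, 0, 0], [0, 0, 0.7], 0.37], [[0, 0, 0], [0, 0, 0.5], 0.37]]'

```text
clock: 14.95
tcp_pos: [0.505, -0.195, 0.1819]
tool_rot: [0.66, 0.751, 0.002, 0.004]
ft_force: [-0.8, 0.8, -0.7]
finger_gap: 0.0356
```

```bash
python3 to.py .501 -.2 .121 .124 0 1 15; python3 -c "
from h import *
im,c=snap('wrist','w14.png')"
```

```text
t 14.95 p [ 0.505  -0.195   0.1819] d [-0.004  -0.005  -0.0609] rv [0.008 0.002 0.004] rows 3 F [-0.8  0.8 -0.7] gap 0.0356 J [-0.47 -0.1   1.93  0.    1.3  -0.6 ]
[[0.03, 0.01, 0.02], [-0.06, -0.07, 0.81]]
[[0.03, 0.01, 0.02], [-0.06, -0.07, 0.81]]
[[0.03, 0.01, 0.02], [-0.06, -0.06, 0.81]]
```

View pics/w14.png

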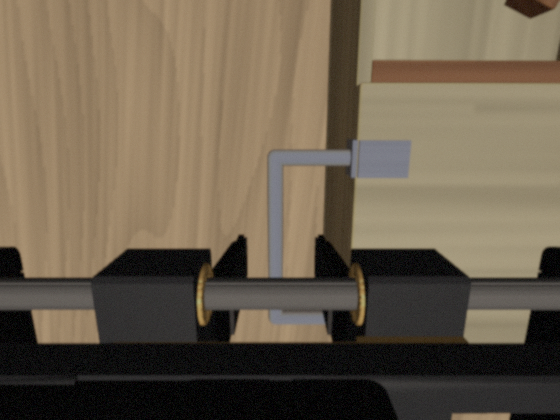

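Emit:
play_rows --moves '[[[0, 0, 0], [-0.1, -0.2, 0.3], 0.37], [[0, 0, 0], [0, -0.05, 0.6], 0.37], [[0, 0, 0], [0, 0, 0.6], 0.37], [[0, 0, 0], [0, 0, 0.5], 0.37], [[0, 0, 0], [0, 0, 0.2], 0.37]]'

```text
clock: 15.42
tcp_pos: [0.4987, -0.1949, 0.125]
tool_rot: [0.659, 0.752, 0.003, 0.004]
ft_force: [0.1, 0.0, -0.5]
finger_gap: 0.0352
```

```bash
python3 to.py .501 -.2 .121 .124 0 1 15; python3 -c "
from h import *
im,c=snap('scene','scene15.png'); cv2.imwrite('pics/z15.png',cv2.resize(im[90:250,150:330,::-1],None,fx=3.5,fy=3.5))"
```

```text
t 15.42 p [ 0.4987 -0.1949  0.125 ] d [ 0.0023 -0.0051 -0.004 ] rv [0.009 0.002 0.009] rows 1 F [ 0.1  0.  -0.5] gap 0.0352 J [-0.47 -0.06  2.    0.    1.2  -0.61]
[[0.11, 0.03, 0.11], [-0.21, 0.06, 0.16]]
```

View pics/z15.png

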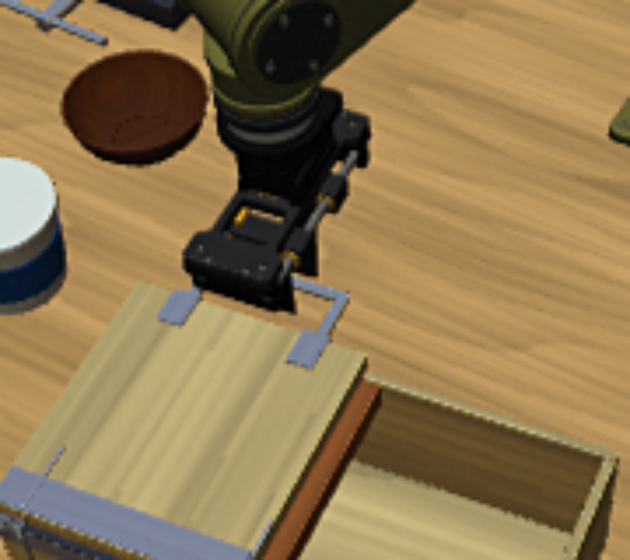

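The bar passes between the fingers at crop (290,285). I'll close gently.

Emit:
play_rows --moves '[[[0.1, 0, 0.1], [-0.1, 0.05, 0.15], 0], [[0, 0, 0], [0, 0, 0], 0], [[0, 0, 0], [0, 0, 0], 0], [[0, 0, 0], [0, 0, 0], 0], [[0, 0, 0], [0, 0, 0], 0]]' --force 15

```text
clock: 15.88
tcp_pos: [0.5021, -0.1976, 0.1233]
tool_rot: [0.662, 0.75, 0.0, 0.003]
ft_force: [1.3, -0.4, -0.9]
finger_gap: 0.0094
```

Emit:
play_rows --moves '[[[0, 0, 0], [0, 0, 0], 0], [[0, 0, 0], [0, 0, 0], 0]]'

```text
clock: 16.05
tcp_pos: [0.5022, -0.1976, 0.124]
tool_rot: [0.662, 0.75, 0.0, 0.003]
ft_force: [0.4, 0.5, -0.5]
finger_gap: 0.0095
```

```bash
python3 to.py .501 -.2 .121 .124 0 1 15
```

```text
t 16.05 p [ 0.5022 -0.1976  0.124 ] d [-0.0012 -0.0024 -0.003 ] rv [0.004 0.004 0.   ] rows 1 F [ 0.4  0.5 -0.5] gap 0.0095 J [-0.47 -0.05  1.98 -0.    1.2  -0.6 ]
[[0.05, 0.05, 0.01], [-0.09, -0.06, 0.12]]
```

```bash
cat > lid.py <<'E'
import sys,os
from math import *
from h import *
q,mf=map(float,sys.argv[1:3]); a=.124
p0=np.array([.5022,-.1976,.124]); s=robot.sense()
def rel(q): return np.array([-.27*cos(q)+.009*sin(q)+.27,.27*sin(q)+.009*cos(q)-.009])
d=np.array(s['tcp_pos'])-p0; dx=d[0]*cos(a)+d[1]*sin(a); 
r=np.array([dx-.27,d[2]+.009]); print('lid est',round(atan2(r[1],-r[0])-atan2(.009,.27),3),'radius',round(np.hypot(*r),4),'lat',round(-d[0]*sin(a)+d[1]*cos(a),4))
e=rel(q); t=p0+[e[0]*cos(a),e[0]*sin(a),e[1]]
os.system(f'python3 to.py {t[0]} {t[1]} {t[2]} {a} 0 {mf} 10')
E
for q in .2 .4 .6 .85; do python3 lid.py $q .6|head -3; done
```

```text
t 16.05 p [ 0.5022 -0.1976  0.124 ] d [0.0071 0.0009 0.0535] rv [0.004 0.004 0.   ] rows 4 F [ 0.4  0.5 -0.5] gap 0.0095 J [-0.47 -0.05  1.98 -0.    1.2  -0.6 ]
[[0.01, 0.01, 0.0], [-0.0, 0.07, -0.53]]
[[0.01, 0.01, 0.0], [-0.0, 0.07, -0.53]]
t 16.05 p [ 0.5022 -0.1976  0.124 ] d [0.0247 0.0031 0.1044] rv [0.004 0.004 0.   ] rows 8 F [ 0.4  0.5 -0.5] gap 0.0095 J [-0.47 -0.05  1.98 -0.    1.2  -0.6 ]
[[0.01, 0.01, 0.0], [-0.0, 0.13, -0.52]]
[[0.01, 0.01, 0.0], [-0.0, 0.13, -0.52]]
t 16.05 p [ 0.5022 -0.1976  0.124 ] d [0.0519 0.0065 0.1509] rv [0.004 0.004 0.   ] rows 11 F [ 0.4  0.5 -0.5] gap 0.0095 J [-0.47 -0.05  1.98 -0.    1.2  -0.6 ]
[[0.0, 0.0, 0.0], [-0.0, 0.19, -0.55]]
[[0.0, 0.0, 0.0], [-0.0, 0.19, -0.55]]
t 16.05 p [ 0.5022 -0.1976  0.124 ] d [0.0978 0.0122 0.1998] rv [0.004 0.004 0.   ] rows 15 F [ 0.4  0.5 -0.5] gap 0.0095 J [-0.47 -0.05  1.98 -0.    1.2  -0.6 ]
[[0.0, 0.0, 0.0], [-0.0, 0.26, -0.53]]
[[0.0, 0.0, 0.0], [-0.0, 0.26, -0.53]]Exception ignored on flushing sys.stdout:
BrokenPipeError: [Errno 32] Broken pipe
Exception ignored on flushing sys.stdout:
BrokenPipeError: [Errno 32] Broken pipe
Exception ignored on flushing sys.stdout:
BrokenPipeError: [Errno 32] Broken pipe
Exception ignored on flushing sys.stdout:
BrokenPipeError: [Errno 32] Broken pipe
```

Emit:
play_rows --moves '[[[0, 0, 0], [0, 0.02, -0.3], 0], [[0, 0, 0], [0, 0.06, -0.5], 0], [[0, 0, 0], [0, 0.08, -0.5], 0], [[0, 0, 0], [0, 0.1, -0.5], 0], [[0, 0, 0], [0, 0.12, -0.5], 0]]'

```text
clock: 16.47
tcp_pos: [0.5111, -0.1965, 0.1848]
tool_rot: [0.662, 0.75, -0.001, 0.002]
ft_force: [3.3, -0.3, -3.0]
finger_gap: 0.0096
```

```bash
python3 lid.py .4 .6
```

```text
t 16.47 p [ 0.5111 -0.1965  0.1848] d [0.0157 0.002  0.0436] rv [ 0.002  0.004 -0.   ] rows 4 F [ 3.3 -0.3 -3. ] gap 0.0096 J [-0.46 -0.08  1.91 -0.    1.31 -0.59]
[[0.01, 0.01, -0.0], [-0.0, 0.16, -0.44]]
[[0.01, 0.01, -0.0], [-0.0, 0.16, -0.44]]
[[0.01, 0.01, -0.0], [-0.0, 0.16, -0.44]]
[[0.01, 0.01, -0.0], [-0.0, 0.16, -0.44]]
lid est 0.228 radius 0.2702 lat -0.0
```

Tracking the arc well: the lid is at about 0.23 rad by the gripper's position. Continuing.

Emit:
play_rows --moves '[[[0, 0, 0], [0, 0.16, -0.5], 0], [[0, 0, 0], [0, 0.17, -0.5], 0], [[0, 0, 0], [0, 0.2, -0.5], 0], [[0, 0, 0], [0, 0.22, -0.5], 0], [[0, 0, 0], [0, 0.25, -0.48], 0]]'

```text
clock: 16.88
tcp_pos: [0.5425, -0.1927, 0.2566]
tool_rot: [0.662, 0.75, 0.004, 0.009]
ft_force: [8.9, -0.8, -7.2]
finger_gap: 0.0096
```

```bash
python3 lid.py .65 .5
```

```text
t 16.88 p [ 0.5425 -0.1927  0.2566] d [0.0197 0.0025 0.029 ] rv [0.018 0.008 0.   ] rows 3 F [ 8.9 -0.8 -7.2] gap 0.0096 J [-0.44 -0.08  1.78  0.    1.41 -0.56]
[[0.07, 0.03, 0.0], [-0.0, 0.27, -0.38]]
[[0.07, 0.03, 0.0], [-0.0, 0.27, -0.38]]
[[0.07, 0.03, 0.0], [0.0, 0.27, -0.39]]
lid est 0.52 radius 0.2696 lat -0.0001
```

```bash
python3 -c "
from h import *
im,c=snap('scene','scene16.png'); cv2.imwrite('pics/z16.png',cv2.resize(im[60:320,130:350,::-1],None,fx=2.3,fy=2.3))"
```

```text
(no output)
```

View pics/z16.png

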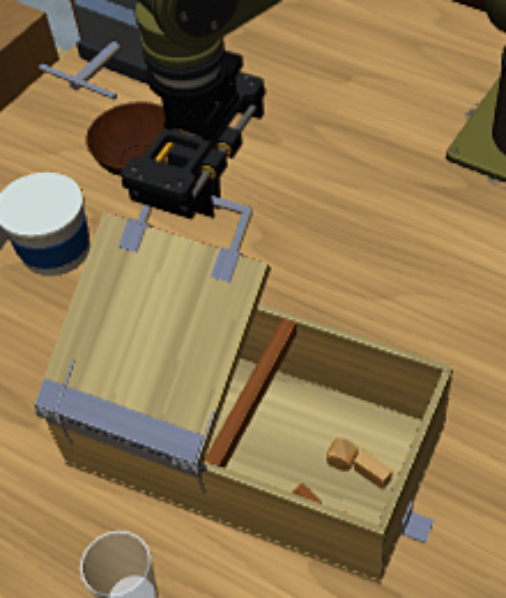

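The lid is rising with the gripper, and the handle is still held at crop (225,205). I'll continue past the balance point.

Emit:
play_rows --moves '[[[0, 0, 0], [0, 0.3, -0.35], 0], [[0, 0, 0], [0, 0.32, -0.36], 0], [[0, 0, 0], [0, 0.33, -0.36], 0], [[0, 0, 0], [0, 0.34, -0.35], 0], [[0, 0, 0], [0, 0.35, -0.35], 0]]'

```text
clock: 17.35
tcp_pos: [0.5862, -0.1872, 0.3115]
tool_rot: [0.662, 0.75, 0.004, 0.011]
ft_force: [5.8, -2.3, -6.1]
finger_gap: 0.0093
```

```bash
python3 lid.py .85 .5
```

```text
t 17.35 p [ 0.5862 -0.1872  0.3115] d [0.0138 0.0018 0.0123] rv [0.021 0.012 0.001] rows 2 F [ 5.8 -2.3 -6.1] gap 0.0093 J [-0.4  -0.01  1.63  0.    1.5  -0.52]
[[0.13, 0.07, 0.0], [-0.0, 0.28, -0.24]]
[[0.13, 0.07, 0.0], [0.0, 0.28, -0.24]]
lid est 0.781 radius 0.2701 lat -0.0001
```

Emit:
play_rows --moves '[[[0.1, 0.05, 0], [0, 0.34, -0.25], 0], [[0, 0, 0], [0, 0.34, -0.25], 0], [[0, 0, 0], [0, 0.1, -0.1], 0], [[0, 0, 0], [0, 0, 0], 0]]'

```text
clock: 17.68
tcp_pos: [0.6098, -0.1842, 0.332]
tool_rot: [0.661, 0.75, 0.003, 0.01]
ft_force: [1.0, -0.5, -1.2]
finger_gap: 0.0095
```

```bash
python3 lid.py .66 .3; python3 -c "
from h import *
im,c=snap('scene','scene17.png'); cv2.imwrite('pics/z17.png',cv2.resize(im[60:320,130:350,::-1],None,fx=2.3,fy=2.3))"
```

```text
t 17.68 p [ 0.6098 -0.1842  0.332 ] d [-0.0459 -0.0057 -0.0444] rv [0.017 0.01  0.002] rows 9 F [ 1.  -0.5 -1.2] gap 0.0095 J [-0.38  0.04  1.55 -0.    1.54 -0.5 ]
[[0.02, 0.01, 0.0], [0.0, -0.21, 0.19]]
[[0.02, 0.01, 0.0], [0.0, -0.21, 0.19]]
[[0.02, 0.01, 0.0], [0.0, -0.21, 0.19]]
[[0.02, 0.01, 0.0], [0.0, -0.21, 0.19]]
[[0.02, 0.01, 0.0], [0.0, -0.21, 0.2]]
[[0.02, 0.01, 0.0], [0.0, -0.21, 0.2]]
[[0.02, 0.01, 0.0], [0.0, -0.21, 0.2]]
[[0.02, 0.01, 0.0], [0.0, -0.21, 0.2]]
[[0.02, 0.01, 0.0], [0.0, -0.21, 0.2]]
lid est 0.897 radius 0.2706 lat -0.0
```

View pics/z17.png

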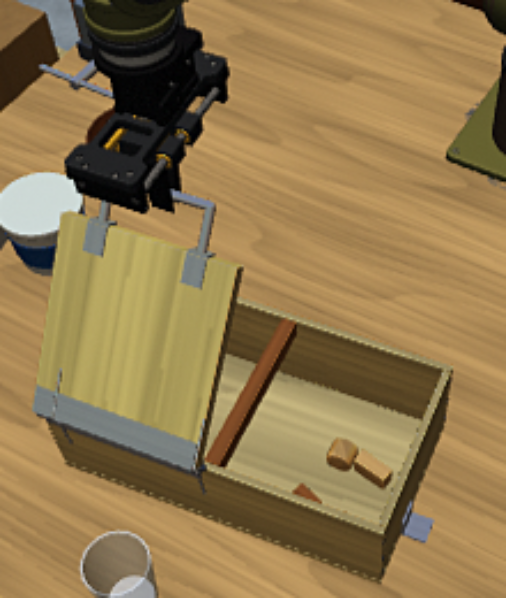

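The lid is past balance at about 0.90 rad and still held. Easing back now.

Emit:
play_rows --moves '[[[0, 0, 0], [0, -0.2, 0.15], 0], [[0, 0, 0], [0, -0.23, 0.2], 0], [[0, 0, 0], [0, -0.23, 0.2], 0], [[0, 0, 0], [0, -0.22, 0.2], 0], [[0, 0, 0], [0, -0.22, 0.21], 0]]'

```text
clock: 18.15
tcp_pos: [0.5813, -0.1878, 0.3076]
tool_rot: [0.661, 0.75, 0.004, 0.011]
ft_force: [3.2, -0.4, -2.2]
finger_gap: 0.0095
```

```bash
python3 lid.py .66 .3
```

```text
t 18.15 p [ 0.5813 -0.1878  0.3076] d [-0.0174 -0.0021 -0.0199] rv [0.021 0.011 0.002] rows 4 F [ 3.2 -0.4 -2.2] gap 0.0095 J [-0.4  -0.02  1.64  0.    1.49 -0.53]
[[0.07, 0.03, 0.01], [0.0, -0.18, 0.2]]
[[0.07, 0.03, 0.01], [0.0, -0.18, 0.2]]
[[0.07, 0.03, 0.01], [0.0, -0.18, 0.2]]
[[0.07, 0.03, 0.01], [0.0, -0.18, 0.2]]
lid est 0.758 radius 0.2707 lat -0.0001
```

Emit:
play_rows --moves '[[[0, 0, 0], [0, -0.17, 0.2], 0], [[0, 0, 0], [0, -0.17, 0.2], 0], [[0, 0, 0], [0, -0.16, 0.2], 0], [[0, 0, 0], [0, -0.05, 0.06], 0], [[0, 0, 0], [0, 0, 0], 0]]'

```text
clock: 18.57
tcp_pos: [0.5633, -0.19, 0.2878]
tool_rot: [0.662, 0.75, 0.004, 0.01]
ft_force: [1.4, -0.8, -1.1]
finger_gap: 0.0094
```

Emit:
play_rows --moves '[[[0, 0, 0], [0, 0, 0], 0], [[0, 0, 0], [0, 0, 0], 0], [[0, 0, 0], [0, 0, 0], 0]]'

```text
clock: 18.82
tcp_pos: [0.5634, -0.19, 0.288]
tool_rot: [0.662, 0.75, 0.004, 0.01]
ft_force: [0.7, 0.0, -0.3]
finger_gap: 0.0096
```

```bash
python3 lid.py .66 .3; python3 - <<'E'
from h import *
im,c=snap('scene','scene18.png'); 
im2,c2=snap('side','side18.png')
from math import *
a=.124
def lidpt(q,lx,y,h): # lx ahead of hinge, h above hinge level
    bx=.111-lx*cos(q)+h*sin(q); z=.131+lx*sin(q)+h*cos(q); by=y
    return [.6457+bx*cos(a)-by*sin(a),-.0825+bx*sin(a)+by*cos(a),z]
o=im[:,:,::-1].copy()
for q,col in [(.55,(255,0,0)),(.65,(0,255,0)),(.735,(0,0,255))]:
    P=proj(c,[lidpt(q,.0,-.2+.002,.018),lidpt(q,.22,-.2+.002,.018),lidpt(q,.22,-.002,.018),lidpt(q,.0,-.002,.018)])
    cv2.polylines(o,[np.round(P*16).astype(int)],True,col,1,cv2.LINE_AA,4)
cv2.imwrite('pics/z18.png',cv2.resize(o[120:320,130:340],None,fx=2.8,fy=2.8,interpolation=cv2.INTER_CUBIC))
E
```

```text
t 18.82 p [ 0.5634 -0.19    0.288 ] d [ 0.0006  0.0001 -0.0003] rv [0.019 0.01  0.001] rows 1 F [ 0.7  0.  -0.3] gap 0.0096 J [-0.42 -0.05  1.7   0.    1.46 -0.54]
[[0.23, 0.12, 0.01], [-0.0, 0.02, 0.01]]
lid est 0.659 radius 0.2708 lat 0.0
```

View pics/z18.png

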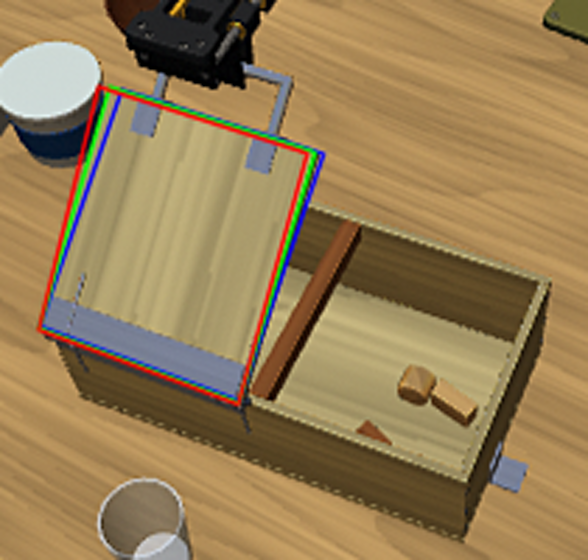

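View pics/scene18.png

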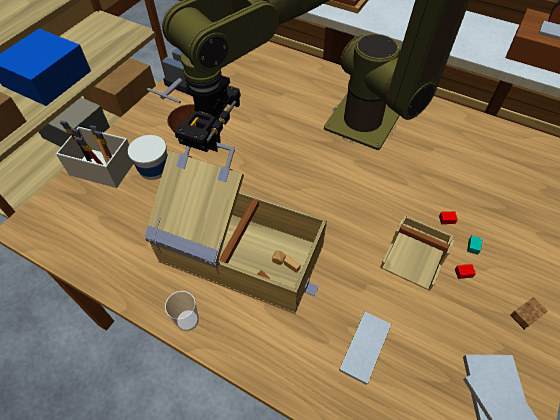

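The lid outline matches about 0.65 rad (the green overlay), agreeing with the kinematic 0.66. The tray is flat, and the tub, bowl and board are in place. Handing in.

```bash
python3 -c "
from h import *
s=robot.sense(); print(s['clock'],np.abs(s['joint_vel']).max(),s['finger_gap'])
print(robot.finish_job())"
```

```text
18.9167 0.0018858138086407534 0.009542054284398586
the job is handed in; nothing more can be done
None
```

I tipped all four offcuts into the bin, set the tray back flat in its old spot, raised the lid to about 0.90 rad and eased it back. I handed the job in at 18.9 s with the gripper still holding the lid at about 0.66 rad, some 5° below its balance point. No verdict was reported.

My last checks:
- **Lid:** the gripper's position along its arc gave 0.659 rad, and the outline drawn on the scene picture agreed at about 0.65. The fingers are closed on the bar (9.5 mm gap), and the arm was still (joint speeds under 0.002 rad/s).
- **Offcuts:** the wrist camera saw all four in the bin after the tipping and nothing left on the tray. The scene camera showed only three, because the bin's wall hides the fourth. I did not repeat the wrist view at the end.
- **Tray and the rest:** in the final scene picture the tray stands flat, and the tub, bowl, board and the red and turquoise look-alikes look undisturbed.
- **Not measured:** I could not read the contact force between the fingers and the lid directly. The wrist force sensor read only 0.3–0.7 N, which is within its noise, so the grip rests on the 15 N setting and the finger gap.

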